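Sort the sampling leftovers into their trays

TASK

Tidy up after the sampling run: stand the red-capped sample bottle in the red bay of the blue tray and the white-capped sample bottle in its white bay, lay the two white inline filters stem up and flat in the green tray, one in each bay, and lay the white marker with the black cap flat in the black pen tray. Everything should sit on its tray's floor inside the walls, let go and at rest. Leave the amber bottle and the black marker with the red cap where they are.

Things in the scene. Friction and masses are not known exactly. Their poses are not given: they have to be found in the camera images.
- red_cap_bottle: Small off-white sample bottle with a red screw cap, standing upright, round. Body diameter 36 mm up to 58 mm height, narrower cap above, 70 mm tall in all. Origin: centre of its underside; z up.
- white_cap_bottle: Off-white sample bottle with a white screw cap, standing upright, round. Body diameter 40 mm up to 70 mm height, narrower cap above, 85 mm tall in all. Origin: centre of its underside; z up.
- filter_a: White round inline filter disc, lying flat, stem up; the other filter is identical. Stands on a narrow hub 20 mm wide and 12 mm high; above it the 48 mm wide disc from 12 to 32 mm height (the part to grip); a thin stem on top reaches to 46 mm. Origin: centre of its underside; z up. Grip it across the disc along its own x or y axis: there it is 48 mm wide, while askew to them it is up to 68 mm wide. At the start its x axis points away from the robot within 0.15 rad.
- filter_b: White round inline filter disc, lying flat, stem up; the other filter is identical. Stands on a narrow hub 20 mm wide and 12 mm high; above it the 48 mm wide disc from 12 to 32 mm height (the part to grip); a thin stem on top reaches to 46 mm. Origin: centre of its underside; z up. Grip it across the disc along its own x or y axis: there it is 48 mm wide, while askew to them it is up to 68 mm wide. At the start its x axis points away from the robot within 0.15 rad.
- white_marker: White-barrelled felt marker with a black cap, lying flat: 16 mm wide, 130 mm long, 18 mm high (grip height 16 mm). Origin: centre of its underside; its y axis runs along its length, z up at the start.
- bottle_tray: Blue fixed tray with two square bays side by side along its own y axis; outside 68 mm (x) by 132 mm (y), walls 4 mm thick and 20 mm high, floor top 3 mm above the bench. Each bay is 60 x 60 mm inside. Bay centres: the RED-floored bay at y = +32 mm, the WHITE-floored bay at y = -32 mm (x = 0), with a plate of the same colour on the outer end wall. Origin: centre of its underside, on the bench. May stand at any yaw.
- filter_tray: Green fixed tray with two square bays side by side along its own y axis; outside 80 mm (x) by 156 mm (y), walls 4 mm thick and 10 mm high, floor top 3 mm above the bench. Each bay is 72 x 72 mm inside, centres at y = +38 mm and y = -38 mm (x = 0), each with a black dot. Origin: centre of its underside, on the bench.
- pen_tray: Black fixed shallow pen tray, one trough along its own y axis; outside 52 mm (x) by 158 mm (y), trough 44 x 150 mm inside, walls 4 mm thick and 10 mm high, floor top 3 mm above the bench. Both long walls are cut away down to the floor over the middle 70 mm, for the fingers. Origin: centre of its underside, on the bench.
- amber_bottle: Amber (brown) sample bottle with a black screw cap, standing upright, round. Body diameter 48 mm up to 83 mm height, narrower cap above, 100 mm tall in all. Origin: centre of its underside; z up. Bystander: stays where it is.
- red_marker: Black-barrelled felt marker with a red cap, lying flat: 16 x 130 x 18 mm, y axis along its length, origin at the centre of its underside. Bystander: stays where it is.
Things that resemble listed ones, but are neither listed nor needed, are in the scene too. What is shaped like the filter_a but turquoise is not meant.

How it is judged (in metres and radians):
At the end, for the whole second after the job is handed in: Each bottle upright in its colour's bay, within 15 mm of the bay centre; the filters stem up in the green tray, one per bay, within 18 mm; the marker level in the pen tray, aligned to 0.3 rad, within 15 mm lengthwise and 18 mm across. Upright: 0.12 rad. All released, at rest (x of red_cap_bottle in the frame of bottle_tray between -0.015 and 0.015 m and y of red_cap_bottle in the frame of bottle_tray between 0.017 and 0.047 m and z of red_cap_bottle in the frame of bottle_tray between -0.002 and 0.009 m and angle between each of red_cap_bottle, white_cap_bottle's own z axis and vertical below 0.12 rad and x of white_cap_bottle in the frame of bottle_tray between -0.015 and 0.015 m and y of white_cap_bottle in the frame of bottle_tray between -0.047 and -0.017 m and z of white_cap_bottle in the frame of bottle_tray between -0.002 and 0.009 m and ((x of filter_a in the frame of filter_tray between -0.018 and 0.018 m and y of filter_a in the frame of filter_tray between 0.02 and 0.056 m and z of filter_a in the frame of filter_tray between -0.002 and 0.009 m and angle between each of filter_a, filter_b's own z axis and vertical below 0.12 rad and x of filter_b in the frame of filter_tray between -0.018 and 0.018 m and y of filter_b in the frame of filter_tray between -0.056 and -0.02 m and z of filter_b in the frame of filter_tray between -0.002 and 0.009 m) or (x of filter_b in the frame of filter_tray between -0.018 and 0.018 m and y of filter_b in the frame of filter_tray between 0.02 and 0.056 m and z of filter_b in the frame of filter_tray between -0.002 and 0.009 m and angle between each of filter_b, filter_a's own z axis and vertical below 0.12 rad and x of filter_a in the frame of filter_tray between -0.018 and 0.018 m and y of filter_a in the frame of filter_tray between -0.056 and -0.02 m and z of filter_a in the frame of filter_tray between -0.002 and 0.009 m)) and x of white_marker in the frame of pen_tray between -0.018 and 0.018 m and y of white_marker in the frame of pen_tray between -0.015 and 0.015 m and z of white_marker in the frame of pen_tray between -0.002 and 0.022 m and angle between white_marker's own y axis and vertical between 1.51 and 1.63 rad and angle between the y axis of white_marker and the y axis of pen_tray, either way round below 0.3 rad and linear speed of each of red_cap_bottle, white_cap_bottle, filter_a, filter_b, white_marker below 0.02 m/s); the robot touches nothing.
It fails at once if the amber bottle moved more than 30 mm from its place (distance of amber_bottle from where it was at the start of the episode above 0.03 m).
It fails at once if the black marker with the red cap moved more than 30 mm from its place (distance of red_marker from where it was at the start of the episode above 0.03 m).
It also fails if it takes over 120 s, if anything falls off the work surface, if the arm or the gripper's body presses on something with over 40 N, if the wrist force passes 120 N, or if a joint passes its speed limit or range.

ROBOT

A 7-joint arm with a two-finger parallel gripper is mounted at the origin on a cart in front of the work surface, level with it; the furniture and walls round the work are solid. World frame = base frame: x ahead of the robot, y to its left, z up, the work surface at z = 0. Lengths are in mm, angles in rad, forces in N, time in s.
With the tool pointing down it reaches from about 425 to 800 mm from the base axis. Payload 8.3 kg.
Tool frame: the origin (TCP) lies at the very end of the fingers, on their centre line; the grasp point (between the pads) lies 19 mm behind it; z points along the fingers, y is the direction in which the jaws open and shut (so a half turn about z gives the same grasp; the last joint's range is limited). The gripper opens to 85 mm and grips with 20 to 120 N. Pads are 22 mm wide; open, the fingers measure 114 mm over their backs; the gripper's body (76 mm by 85 mm) begins 54 mm behind the grasp point. The pads swing forward as they close: fully open they stand 13 mm farther back than shut.
Start: joints at [-1.203, 0.383, 0.016, 1.37, -0.006, 1.388, -0.046], TCP at [260.947, 567.899, 231.279] pointing down, gripper open.
Joint ranges: [-2.95, 2.95], [-0.25, 2.06], [-1.52, 1.56], [0.18, 2.33], [-1.44, 4.58], [0.02, 2.06], [-3.01, 3.01]. Speed limits (rad/s): [2.39, 2.39, 3.01, 3.01, 3.14, 3.14, 3.14].

INTERFACE

Orientations are given as a unit quaternion [x, y, z, w].
In Python, from bench import env gives the robot as it stands.
- The arm moves only by the shell command python3 -m jog 'ROWS' [FORCE]. ROWS is JSON, a list of rows, each a list of 7 numbers: the shift along the tool's x, y, z in m, then the turn, a rotation vector about the tool's x, y, z in degrees, then the opening, from 0 (shut) to 1 (fully open). A call has exactly 8 rows; each row is the pose to reach, as a shift and turn from the pose commanded when the call began, along the tool's axes at that moment; what a row does not reach only later rows make up. A row lasts 1/10 s, in which the tool goes at most 50 mm and 8.59 degrees, less where a joint would pass 70% of its speed; a pose out of reach is approached as far as the arm can. A call with a gripper value outside its range is refused whole. The fingers move at their own pace and stop on an object; FORCE is the grip in N (left out, the last holds). Time passes only in rows, so rows that repeat a pose let the fingers close, or fill a call up. It gives the time, the measured TCP pose, the force and the opening at its end, in the units of the state.
- env.state(): the state, without advancing time (a new reading comes with each control period).
- env.camera(name): name is "scene" or "top" or "wrist"; returns (picture, depth): 400x640x3 uint8, red, green, blue; 400x640 float32, mm along the optical axis (not along the pixel's ray), 0 where there is no reading.
- env.get_calibration(name): a dict with "vertical_fov" (degrees; the focal length in pixels is half the picture's height over the tangent of half this angle, whatever the lens; pixels are square), "cx", "cy" (the principal point, pixels), "origin" and "rotation" of the camera in the world. Camera axes: x right, y up, looking along -z (the intrinsics and any distortion apply to the point x, -y, -z); pixel columns grow to the right and rows downward; lengths in mm; the calibration is good to about 2 mm. The wrist camera is an equidistant fisheye: a pixel r from the principal point sees the ray r / f radians off the axis. A picture is of the moment at which its call begins: read the wrist's pose just before it. get_calibration takes no time and is no camera call; for the wrist camera it gives the pose at the moment of the call.
- env.close_job(): hands the job in, once; it reports no verdict.
The state is a dict: "time_s": time; "q": joint angles; "qvel": joint speeds; "tau": joint torques, N m; "ee_pos": TCP position; "tool_rot": TCP orientation; "ft_force": force on the tool from outside, world axes, zero at the start; "ft_torque": the same for the moment, N m; "gripper_width": opening from 0.0 (shut) to 1.0 (fully open).
Only numpy, scipy, OpenCV 4.12 (cv2) and the standard library are available. Lean on these libraries where they do the work, as an engineer would, in place of code of your own. Each camera call takes 0.05 s, during which the arm holds its last target.

## Working session

There is one attempt and no reset: what is moved stays moved. The work goes in short steps, Python scripts to look and compute and a shell command to move; the robot and the scene stay as the last step left them, time stands still between calls to the robot, and variables do not carry over. Pictures are saved under pics/ and viewed, and the job is handed in when it is done.

```bash
ls; mkdir -p pics; cat > snap.py <<'E'
from bench import env
import cv2,numpy as np,sys
def snap(name,tag):
    p,d=env.camera(name)
    np.savez('pics/%s.npz'%tag,p=p,d=d)
    cv2.imwrite('pics/%s.png'%tag,p[:,:,::-1])
    return p,d
E
python3 - <<'E'
from snap import *
print(env.state())
for n in ("scene","top","wrist"):
    c=env.get_calibration(n); print(n,c)
    snap(n,n+"0")
    np.save('pics/cal_%s.npy'%n,c,allow_pickle=True)
E
```

```text
pics
{'time_s': 0.0, 'q': array([-1.20293745,  0.38425077,  0.01638947,  1.37115132, -0.00634113,
        1.38819098, -0.04651176]), 'qvel': array([-9.88614295e-04,  3.34964852e-04, -2.95102293e-04, -5.05860082e-04,
       -4.74187885e-05,  8.69922824e-04, -9.66578284e-04]), 'tau': array([ 4.89775503e-04, -6.27583337e+01,  8.44715070e-01, -3.71834600e+01,
        1.67048990e-02,  1.38980433e-02,  2.70521423e-05]), 'ee_pos': array([260.72938395, 567.46977049, 230.27239263]), 'tool_rot': array([ 2.13703297e-01,  9.76898126e-01, -9.53693853e-04, -2.08155114e-04]), 'ft_force': array([-0.59054631,  0.38565976,  0.13956806]), 'ft_torque': array([-0.06766463,  0.04112619,  0.01564122]), 'gripper_width': 0.9957647517373697}
scene {'vertical_fov': 54.39383830282575, 'cx': 315.0932105642019, 'cy': 199.07084137347806, 'origin': array([ -31.32750762, -512.29255138,  966.19996717]), 'rotation': array([ 0.3059079 , -0.12401304, -0.36442555,  0.87076698])}
top {'vertical_fov': 51.17645176294646, 'cx': 318.6944603844937, 'cy': 197.49020895607123, 'origin': array([  60.11939423,    3.03693732, 1084.90287897]), 'rotation': array([ 0.13138376, -0.13264194, -0.69288954,  0.69645424])}
wrist {'vertical_fov': 65.70646984690485, 'cx': 318.83519037375504, 'cy': 202.55489534002072, 'origin': array([197.54286655, 595.76515067, 373.45183701]), 'rotation': array([-0.1164635 , -0.07404233,  0.53449792,  0.8338261 ])}
```

View pics/scene0.png

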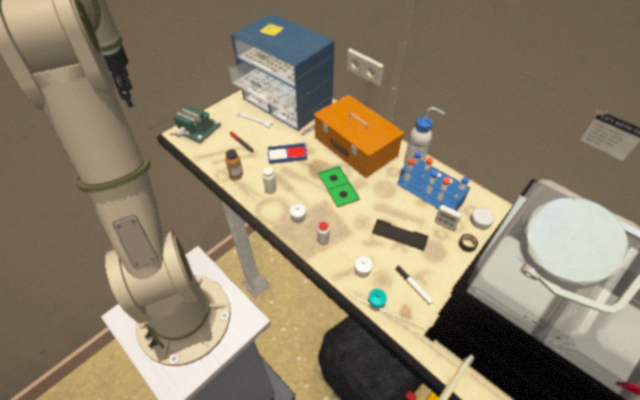

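View pics/top0.png

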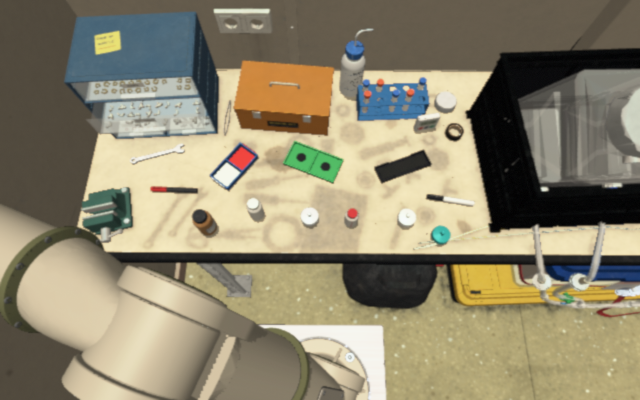

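View pics/wrist0.png

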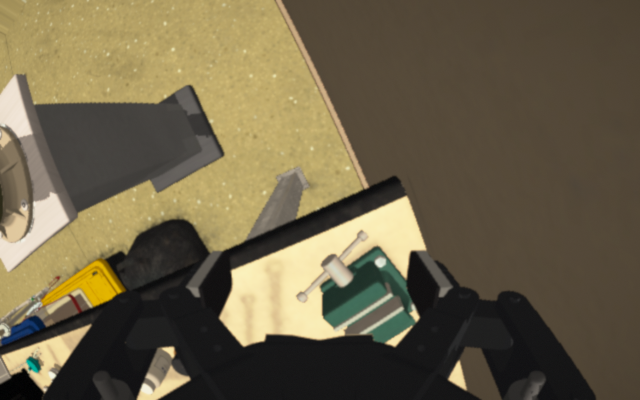

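Top view: amber bottle (203,221), white-cap bottle (254,208), filters (310,217) and (406,217), red-cap bottle (351,217), white marker (450,200), red-cap marker (175,190), turquoise lookalike (440,235), a white round thing at the rear (446,101). Trays: blue (235,166), green (313,161), black (403,165). I'll enlarge to confirm.

```bash
python3 - <<'E'
import cv2
i=cv2.imread('pics/top0.png')
c=cv2.resize(i[80:250,180:480],None,fx=2.6,fy=2.6,interpolation=cv2.INTER_CUBIC)
cv2.imwrite('pics/topcrop.png',c)
i=cv2.imread('pics/scene0.png')
cv2.imwrite('pics/scenecrop.png',cv2.resize(i[120:320,220:500],None,fx=2.8,fy=2.8,interpolation=cv2.INTER_CUBIC))
E
```

```text
(no output)
```

View pics/topcrop.png

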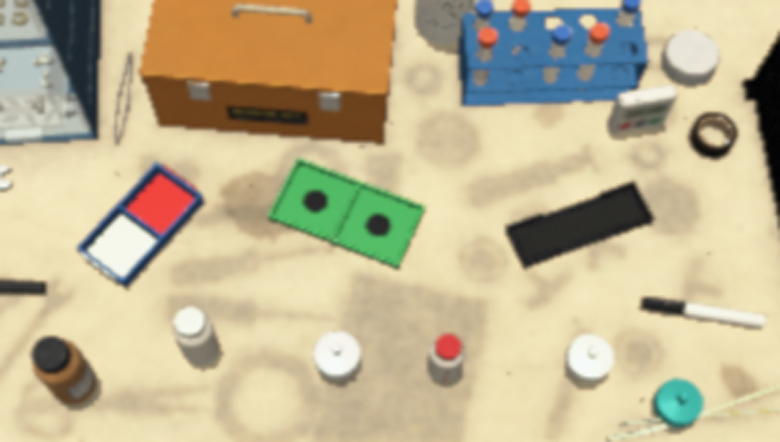

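View pics/scenecrop.png

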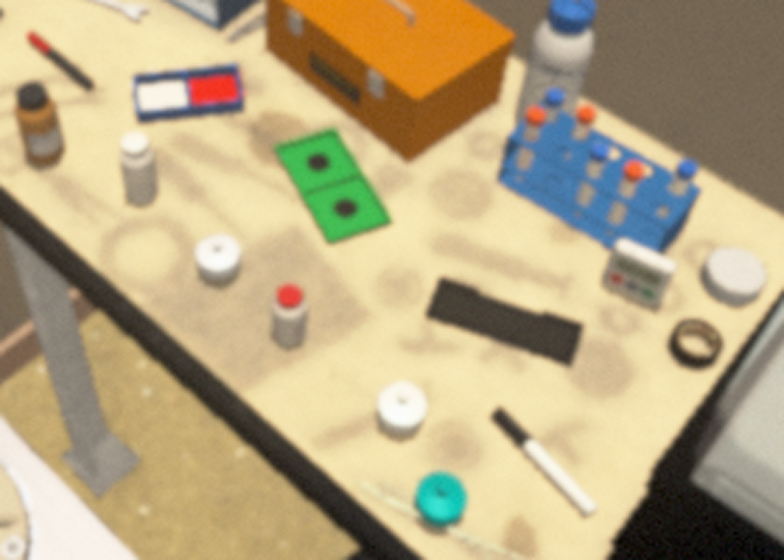

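```bash
cat > geo.py <<'E'
import numpy as np
from scipy.spatial.transform import Rotation as R
def cal(n): return np.load('pics/cal_%s.npy'%n,allow_pickle=True).item()
def ray(c,u,v):
    f=200/np.tan(np.radians(c['vertical_fov'])/2)
    d=np.stack([(np.asarray(u,float)-c['cx'])/f,-(np.asarray(v,float)-c['cy'])/f,-np.ones(np.shape(u))],-1)
    return R.from_quat(c['rotation']).as_matrix().dot(d.reshape(-1,3).T).T
def onz(c,u,v,z):
    d=ray(c,u,v); t=(z-c['origin'][2])/d[:,2]
    return c['origin']+t[:,None]*d
def xyz(c,dep):
    v,u=np.mgrid[:400,:640]; d=ray(c,u,v)
    return (c['origin']+d*dep.reshape(-1,1)).reshape(400,640,3)
E
python3 - <<'E'
from geo import *; import cv2
def blobs(n,mask,z,lab,amin=8):
    c=cal(n)
    k,l,s,ce=cv2.connectedComponentsWithStats(mask.astype(np.uint8))
    for i in range(1,k):
        if s[i,4]>=amin:
            p=onz(c,ce[i,:1],ce[i,1:],z)[0]
            if -450<p[1]<450 and 380<p[0]<800: print(n,lab,ce[i].round(1),s[i,4],p.round(1), s[i,2:4], 'medz',np.median(P[l==i][:,2]).round(1))
for n in('top','scene'):
    a=np.load('pics/%s0.npz'%n); p=a['p'].astype(int); P=xyz(cal(n),a['d'])
    h=cv2.cvtColor(a['p'],cv2.COLOR_RGB2HSV).astype(int); H,S,V=h[...,0],h[...,1],h[...,2]
    blobs(n,((H<5)|(H>174))&(S>150)&(V>100),70,'red z70')
    blobs(n,((H<5)|(H>174))&(S>150)&(V>100),3,'red z3')
    blobs(n,(S<45)&(V>150),32,'white z32')
    blobs(n,(S<45)&(V>150),85,'white z85')
    blobs(n,(S<45)&(V>150),3,'white z3')
    blobs(n,(H>50)&(H<75)&(S>120)&(V>80),5,'green z5')
    blobs(n,(V<60),3,'black z3')
    blobs(n,(V<60),12,'black z12')
E
```

```text
top red z70 [241.1 157.5] 308 [575.9 213.2  70. ] [25 22] medz 3.7
top red z70 [158.3 188.8] 60 [482.3 424.2  70. ] [15  5] medz 14.8
top red z70 [352.  212.9] 62 [418.3 -83.8  70. ] [9 9] medz 70.2
top red z3 [241.1 157.5] 308 [609.9 227.1   3. ] [25 22] medz 3.7
top red z3 [352.  212.9] 62 [441.9 -89.5   3. ] [9 9] medz 70.2
top white z32 [445.9  99.7] 288 [ 791.7 -376.6   32. ] [21 18] medz 24.2
top white z32 [429.  100.5] 8 [ 788.4 -325.8   32. ] [1 8] medz 1.1
top white z32 [428.3 116.4] 127 [ 733.  -318.6   32. ] [23  8] medz 65.8
top white z32 [224.5 157.9] 51 [593.5 267.5  32. ] [34 34] medz 18.5
top white z32 [225.5 174.8] 386 [541.4 260.3  32. ] [29 25] medz 3.9
top white z32 [458.3 200.6] 165 [ 468.4 -375.5   32. ] [32 10] medz 14.9
top white z32 [253.4 205.2] 170 [452.  177.7  32. ] [14 15] medz 83.1
top white z32 [309.1 215.6] 271 [423.3  27.5  32. ] [19 18] medz 33.3
top white z32 [406.6 216.8] 260 [ 421.3 -232.3   32. ] [18 18] medz 33.3
top white z32 [350.6 219.1] 28 [414.1 -83.   32. ] [11  6] medz 55.3
top white z85 [404.2  87.8] 11 [ 794.4 -241.8   85. ] [4 7] medz
[... 6307 characters left out ...]
6] 11 [ 746.6 -241.5    3. ] [11  7] medz 3.6
scene white z3 [297.5 210.7] 199 [438.6  39.2   3. ] [16 15] medz 33.7
scene white z3 [449.6 211. ] 144 [ 765.7 -296.4    3. ] [23 14] medz 65.9
scene white z3 [363.1 264.4] 244 [ 437.3 -226.9    3. ] [18 18] medz 33.9
scene white z3 [419.9 289.7] 159 [ 485.1 -384.1    3. ] [26 26] medz 15.2
scene green z5 [338.2 185.9] 755 [599.6  16.3   5. ] [39 39] medz 4.5
scene black z3 [465.3 247.6] 14 [ 684.2 -400.8    3. ] [10  5] medz 15.9
scene black z3 [482.8 249.2] 10 [ 714.6 -439.1    3. ] [7 9] medz 264.6
scene black z12 [465.3 247.6] 14 [ 677.5 -401.8   12. ] [10  5] medz 15.9
scene black z12 [482.8 249.2] 10 [ 707.6 -439.8   12. ] [7 9] medz 264.6
```

```bash
cat > meas.py <<'E'
from geo import *; import cv2
def cloud(n,tag):
    a=np.load('pics/%s.npz'%tag); return xyz(cal(n),a['d']).reshape(-1,3),a['p'].reshape(-1,3).astype(int)
def rep(tag,P,c,r,z0,z1):
    m=(np.hypot(P[:,0]-c[0],P[:,1]-c[1])<r)&(P[:,2]>z0)&(P[:,2]<z1)
    q=P[m]
    if len(q)<5: print(tag,'few',len(q));return
    (x,y),(w,h),a=cv2.minAreaRect(q[:,:2].astype(np.float32))
    L=max(w,h); an=a if h<=w else a+90   # angle of long axis from world x
    (cx,cy),rr=cv2.minEnclosingCircle(q[:,:2].astype(np.float32))
    print(tag,len(q),'mean',q.mean(0).round(1),'rect',(round(x,1),round(y,1)),(round(w,1),round(h,1)),'long ang',round(an,1),'circ',round(cx,1),round(cy,1),round(rr,1))
E
python3 - <<'E'
from meas import *
for n in('top','scene'):
    P,p=cloud(n,n+'0'); print(n)
    rep('red cap',P,(419,-85),30,64,80)
    rep('white cap',P,(435,167),30,76,95)
    rep('f1 disc',P,(423,25),40,26,38)
    rep('f2 disc',P,(422,-234),40,26,38)
    rep('f1 stem',P,(423,25),20,41,55)
    rep('f2 stem',P,(422,-234),20,41,55)
    rep('marker',P,(474,-362),90,9,25)
    rep('amber',P,(415,300),50,92,110)
    rep('btray',P,(580,247),85,13,28)
    rep('ftray',P,(597,19),98,7.5,14)
    rep('ptray',P,(583,-237),90,7,14)
    rep('turq',P,(380,-320),50,26,38)
E
```

```text
top
red cap 84 mean [418.1 -83.2  70. ] rect (418.4, -82.6) (23.5, 25.3) long ang 179.9 circ 418.6 -83.7 13.1
white cap 111 mean [437.2 171.6  84.6] rect (438.5, 172.3) (28.9, 28.5) long ang 33.5 circ 437.9 172.3 15.0
f1 disc 221 mean [422.4  27.9  33.2] rect (423.1, 28.2) (45.7, 47.0) long ang 133.9 circ 424.3 28.1 24.4
f2 disc 232 mean [ 420.3 -231.1   33.1] rect (421.4, -232.3) (45.8, 44.5) long ang 88.4 circ 421.4 -231.8 24.1
f1 stem 11 mean [424.2  27.7  46.7] rect (427.7, 27.5) (16.2, 5.3) long ang 1.1 circ 427.9 28.0 8.3
f2 stem 12 mean [ 421.5 -231.8   46.2] rect (421.4, -232.1) (8.5, 6.7) long ang 88.0 circ 422.4 -232.4 4.7
marker 242 mean [ 478.8 -358.6   14.8] rect (480.0, -359.8) (129.3, 15.9) long ang 80.8 circ 477.6 -359.5 64.8
amber 164 mean [398.5 300.7 100. ] rect (399.1, 301.4) (34.3, 34.8) long ang 132.2 circ 399.2 302.1 18.4
btray 326 mean [576.9 246.2  18.9] rect (578.6, 244.4) (69.8, 136.4) long ang 142.6 circ 577.8 243.9 72.6
ftray 298 mean [604.5  17.9   9.9] rect (617.8, 10.7) (156.5, 147.2) long ang 66.3 circ 606.7 17.3 89.1
ptray 190 mean [ 584.4 -235.3    
[... 771 characters left out ...]
, -235.9) (9.4, 5.2) long ang 42.8 circ 424.8 -235.8 4.7
marker 266 mean [ 480.8 -367.    14.7] rect (482.0, -363.8) (130.3, 16.7) long ang 80.3 circ 482.6 -363.9 65.2
amber 88 mean [399.9 294.8  99.8] rect (401.1, 296.0) (32.8, 34.0) long ang 110.9 circ 401.7 296.5 18.4
btray 228 mean [580.6 237.9  18.7] rect (581.4, 240.1) (74.6, 136.4) long ang 144.8 circ 579.2 238.4 72.3
ftray 222 mean [603.8  14.1  10.2] rect (623.8, 4.7) (158.4, 135.0) long ang 67.0 circ 605.7 14.5 89.5
ptray 204 mean [ 586.9 -244.2    9.6] rect (586.4, -240.8) (56.3, 157.6) long ang 111.3 circ 586.4 -240.3 81.9
turq 250 mean [ 375.3 -324.1   33.9] rect (377.4, -324.1) (46.2, 46.6) long ang 131.6 circ 377.7 -322.6 24.3
```

```bash
cat > go.py <<'E'
# usage: go.py x y z psi  -> shift/turn in tool axes from measured pose (psi: world angle of tool y, deg)
import sys; from bench import env; import numpy as np
from scipy.spatial.transform import Rotation as R
def status():
    s=env.state(); r=R.from_quat(s['tool_rot']); m=r.as_matrix()
    print('t %.1f'%s['time_s'],'tcp',s['ee_pos'].round(1),'psi %.1f'%np.degrees(np.arctan2(m[1,1],m[0,1])),'z',m[:,2].round(3),'grip %.3f'%s['gripper_width'],'F',s['ft_force'].round(1),'q',s['q'].round(2))
    return s,r
if __name__=='__main__':
    s,r=status()
    a=[float(v) for v in sys.argv[1:]]
    if a:
        p=np.radians(a[3]); y=np.array([np.cos(p),np.sin(p),0]); z=np.array([0,0,-1.]); x=np.cross(y,z)
        T=R.from_matrix(np.stack([x,y,z],1))
        print('shift m',(r.inv().apply(np.array(a[:3])-s['ee_pos'])/1000).round(4),'turn deg',np.degrees((r.inv()*T).as_rotvec()).round(2))
E
python3 go.py 439 169 180 52.5
```

```text
t 0.1 tcp [260.8 567.6 230.5] psi 65.3 z [-0.001 -0.001 -1.   ] grip 0.995 F [0.1 0.7 0.9] q [-1.2   0.38  0.02  1.37 -0.01  1.39 -0.05]
shift m [-0.3284 -0.2877  0.0509] turn deg [-9.000e-02  1.000e-02  1.282e+01]
```

```bash
python3 -m jog '[[-0.041,-0.036,0.006,0,0,2,1],[-0.082,-0.072,0.012,0,0,4,1],[-0.123,-0.108,0.018,0,0,6,1],[-0.164,-0.144,0.024,0,0,8,1],[-0.205,-0.18,0.03,0,0,10,1],[-0.246,-0.216,0.036,0,0,12.8,1],[-0.287,-0.252,0.042,0,0,12.8,1],[-0.328,-0.288,0.05,0,0,12.8,1]]' 30; python3 go.py 439 169 150 52.5; python3 - <<'E'
from snap import *
np.save('pics/cal_wrist.npy',env.get_calibration('wrist'),allow_pickle=True)
snap('wrist','w1')
E
```

```text
time_s: 0.95
ee_pos: [423.2, 202.9, 186.4]
tool_rot: [0.321, 0.947, 0.0, 0.0]
ft_force: [1.2, 0.3, 0.4]
gripper_width: 1.002
t 0.9 tcp [423.2 202.9 186.4] psi 52.5 z [ 0.  0. -1.] grip 1.002 F [1.2 0.3 0.4] q [-0.78  0.07  0.28  1.86 -0.02  1.21  0.42]
shift m [-0.0332 -0.0173  0.0364] turn deg [ 0.03 -0.01  0.02]
```

View pics/w1.png

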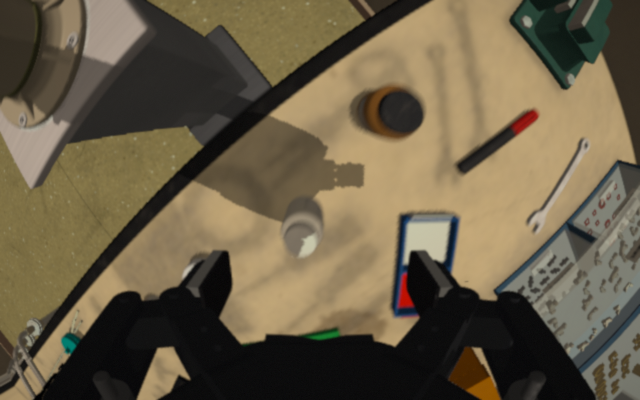

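```bash
python3 -m jog '[[0,0,0,0,0,0,1],[0,0,0,0,0,0,1],[0,0,0,0,0,0,1],[0,0,0,0,0,0,1],[0,0,0,0,0,0,1],[0,0,0,0,0,0,1],[0,0,0,0,0,0,1],[0,0,0,0,0,0,1]]'; cat > wr.py <<'E'
from snap import *; from meas import *
def wcloud(tag):
    c=env.get_calibration('wrist'); p,d=snap('wrist',tag)
    f=200/np.tan(np.radians(c['vertical_fov'])/2)
    v,u=np.mgrid[:400,:640]; a=(u-c['cx'])/f; b=(v-c['cy'])/f; th=np.hypot(a,b)+1e-9
    t=np.tan(th)/th
    D=np.stack([a*t,-b*t,-np.ones_like(a)],-1).reshape(-1,3)*d.reshape(-1,1)
    P=c['origin']+R.from_quat(c['rotation']).apply(D)
    P[d.reshape(-1)==0]=1e6
    return P,p.reshape(-1,3).astype(int)
E
python3 - <<'E'
from wr import *
P,p=wcloud('w2')
rep('white cap',P,(435,167),30,76,95)
rep('amber',P,(400,299),50,92,110)
rep('btray',P,(580,243),85,13,28)
rep('redmarker',P,(490,390),90,9,25)
rep('f1 disc',P,(423,25),40,26,38)
E
python3 go.py 439 169 150 52.5
```

```text
time_s: 1.8
ee_pos: [422.8, 205.0, 186.5]
tool_rot: [0.321, 0.947, -0.0, -0.0]
ft_force: [0.5, -0.1, 0.1]
gripper_width: 1.003
white cap 921 mean [438.6 171.9  84.8] rect (439.1, 170.9) (29.7, 28.8) long ang 53.3 circ 439.5 170.9 15.1
amber 1664 mean [400.1 299.3 100.2] rect (400.7, 300.1) (35.0, 34.8) long ang 50.8 circ 400.4 300.1 18.0
btray 1257 mean [558.1 250.2  18.7] rect (579.5, 243.6) (69.3, 136.9) long ang 143.0 circ 578.9 243.0 73.0
redmarker 1175 mean [505.4 400.3  14.3] rect (506.8, 405.0) (130.8, 15.6) long ang 88.0 circ 507.6 404.9 65.4
f1 disc 95 mean [405.6  25.6  31.8] rect (405.0, 24.8) (7.4, 31.8) long ang 97.2 circ 408.2 25.2 15.9
t 1.9 tcp [422.8 204.9 186.4] psi 52.5 z [-0. -0. -1.] grip 0.999 F [-0.1 -0.5 -0. ] q [-0.79  0.07  0.28  1.86 -0.02  1.22  0.42]
shift m [-0.0347 -0.0187  0.0364] turn deg [-0.   -0.    0.02]
```

```bash
python3 go.py 439.3 170.9 36 53; python3 -m jog '[[-0.033,-0.017,0,0,0,0,1],[-0.033,-0.017,0.03,0,0,0,1],[-0.033,-0.017,0.06,0,0,0,1],[-0.033,-0.017,0.09,0,0,0,1],[-0.033,-0.017,0.12,0,0,0,1],[-0.033,-0.017,0.15,0,0,0,1],[-0.033,-0.017,0.15,0,0,0,1],[-0.033,-0.017,0.15,0,0,0,1]]'; python3 go.py 439.3 170.9 36 53
```

```text
t 1.9 tcp [422.8 204.9 186.4] psi 52.5 z [-0. -0. -1.] grip 0.999 F [-0.1 -0.5 -0. ] q [-0.79  0.07  0.28  1.86 -0.02  1.22  0.42]
shift m [-0.0338 -0.017   0.1504] turn deg [-0.   -0.   -0.48]
time_s: 2.65
ee_pos: [438.6, 171.1, 36.8]
tool_rot: [0.321, 0.947, -0.0, -0.0]
ft_force: [-0.2, -0.6, 0.2]
gripper_width: 1.002
t 2.6 tcp [438.6 171.1  36.8] psi 52.5 z [-0.001 -0.001 -1.   ] grip 1.002 F [-0.2 -0.6  0.2] q [-0.71  0.26  0.31  2.02 -0.1   0.87  0.57]
shift m [-0.0007  0.0002  0.0008] turn deg [-0.06 -0.01 -0.49]
```

```bash
python3 -m jog '[[0,0,0.003,0,0,0,0],[0,0,0.003,0,0,0,0],[0,0,0.003,0,0,0,0],[0,0,0.003,0,0,0,0],[0,0,0.003,0,0,0,0],[0,0,0.003,0,0,0,0],[0,0,0.003,0,0,0,0],[0,0,0.003,0,0,0,0]]' 30;  python3 -m jog '[[0,0,0,0,0,0,0],[0,0,-0.01,0,0,0,0],[0,0,-0.03,0,0,0,0],[0,0,-0.05,0,0,0,0],[0,0,-0.07,0,0,0,0],[0,0,-0.09,0,0,0,0],[0,0,-0.1,0,0,0,0],[0,0,-0.1,0,0,0,0]]'; python3 - <<'E'
from wr import *
P,p=wcloud('w3')
rep('white cap',P,(439,171),30,170,250)
E
python3 go.py 553.5 262.5 136 53
```

```text
time_s: 3.45
ee_pos: [439.3, 171.7, 34.5]
tool_rot: [0.321, 0.947, 0.001, 0.0]
ft_force: [-0.9, -0.1, 6.3]
gripper_width: 0.454
time_s: 4.25
ee_pos: [439.5, 171.7, 135.0]
tool_rot: [0.321, 0.947, 0.001, 0.001]
ft_force: [0.9, 0.1, -1.4]
gripper_width: 0.448
white cap 23036 mean [429.3 178.3 211.8] rect (435.1, 174.0) (56.6, 32.8) long ang 52.4 circ 432.6 175.9 28.4
t 4.3 tcp [438.8 171.5 133.8] psi 52.5 z [ 0.001  0.001 -1.   ] grip 0.455 F [ 0.2  0.2 -2.1] q [-0.74  0.13  0.32  1.93 -0.05  1.09  0.52]
shift m [-0.0356  0.142  -0.0021] turn deg [ 0.06  0.01 -0.48]
```

View pics/w3.png

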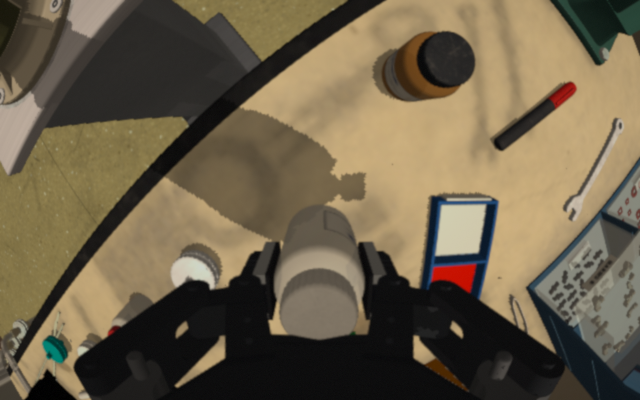

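```bash
python3 -m jog '[[-0.005,0.02,0,0,0,0,0],[-0.01,0.045,0,0,0,0,0],[-0.016,0.07,0,0,0,0,0],[-0.022,0.095,0,0,0,0,0],[-0.03,0.12,0,0,0,0,0],[-0.035,0.142,0,0,0,0,0],[-0.035,0.142,0,0,0,0,0],[-0.035,0.142,0,0,0,0,0]]'; python3 go.py 554.1 262.6 38 53
```

```text
time_s: 5.1
ee_pos: [552.1, 262.2, 131.6]
tool_rot: [0.321, 0.947, -0.001, -0.001]
ft_force: [-0.1, -0.5, -1.0]
gripper_width: 0.451
t 5.1 tcp [552.1 262.2 131.6] psi 52.5 z [-0.003 -0.002 -1.   ] grip 0.451 F [-0.1 -0.5 -1. ] q [-0.73  0.43  0.31  1.56 -0.14  1.18  0.52]
shift m [-0.0015  0.0018  0.0936] turn deg [-0.18 -0.05 -0.47]
```

```bash
python3 -m jog '[[-0.001,0.001,0.02,0,0,0,0],[-0.001,0.001,0.04,0,0,0,0],[-0.001,0.001,0.06,0,0,0,0],[-0.001,0.001,0.075,0,0,0,0],[-0.001,0.001,0.083,0,0,0,0],[-0.001,0.001,0.09,0,0,0,0],[-0.001,0.001,0.093,0,0,0,0],[-0.001,0.001,0.093,0,0,0,0]]'; python3 go.py 554.1 262.6 38 53
```

```text
time_s: 5.9
ee_pos: [554.3, 262.9, 40.5]
tool_rot: [0.321, 0.947, 0.0, 0.0]
ft_force: [-0.7, -0.7, -1.0]
gripper_width: 0.454
t 5.9 tcp [554.3 262.9  40.5] psi 52.5 z [ 0.  0. -1.] grip 0.454 F [-0.7 -0.7 -1. ] q [-0.71  0.53  0.29  1.64 -0.17  1.    0.55]
shift m [ 0.     -0.0004  0.0025] turn deg [ 0.    0.   -0.48]
```

```bash
python3 -m jog '[[0,0,0.001,0,0,0,0],[0,0,0.001,0,0,0,0],[0,0,0.002,0,0,0,0],[0,0,0.002,0,0,0,0],[0,0,0.003,0,0,0,0],[0,0,0.003,0,0,0,0],[0,0,0.003,0,0,0,0],[0,0,0.003,0,0,0,0]]'
```

```text
time_s: 6.7
ee_pos: [554.4, 263.0, 37.6]
tool_rot: [0.321, 0.947, 0.0, 0.0]
ft_force: [0.1, -0.7, 0.8]
gripper_width: 0.455
```

Near the floor contact; release and rise.

```bash
python3 -m jog '[[0,0,0.001,0,0,0,0.5],[0,0,0.001,0,0,0,0.6],[0,0,0.001,0,0,0,0.8],[0,0,0.001,0,0,0,1],[0,0,0.001,0,0,0,1],[0,0,0.001,0,0,0,1],[0,0,0,0,0,0,1],[0,0,-0.03,0,0,0,1]]';python3 -m jog '[[0,0,-0.02,0,0,0,1],[0,0,-0.05,0,0,0,1],[0,0,-0.08,0,0,0,1],[0,0,-0.1,0,0,0,1],[0,0,-0.12,0,0,0,1],[0,0,-0.12,0,0,0,1],[0,0,-0.12,0,0,0,1],[0,0,-0.12,0,0,0,1]]'; python3 - <<'E'
from wr import *
P,p=wcloud('w4')
rep('white cap',P,(554,262),35,76,100)
rep('btray',P,(580,243),85,13,26)
E
python3 go.py 420 -85.7 180 53
```

```text
time_s: 7.5
ee_pos: [551.5, 261.7, 63.9]
tool_rot: [0.321, 0.947, -0.003, -0.003]
ft_force: [0.7, 0.2, -0.1]
gripper_width: 1.005
time_s: 8.3
ee_pos: [553.6, 262.7, 186.2]
tool_rot: [0.321, 0.947, -0.001, -0.001]
ft_force: [0.3, 0.1, 0.2]
gripper_width: 0.997
white cap 1063 mean [553.9 262.9  87.8] rect (554.6, 262.3) (29.2, 28.9) long ang 1.1 circ 554.9 261.8 15.3
btray 1884 mean [577.2 245.6  19.4] rect (580.2, 243.6) (68.7, 136.6) long ang 142.7 circ 580.4 243.5 73.3
t 8.3 tcp [553.6 262.6 186.1] psi 52.5 z [-0.002 -0.001 -1.   ] grip 0.996 F [-1.3  0.1 -0.5] q [-0.73  0.39  0.32  1.48 -0.12  1.29  0.51]
shift m [-0.1059 -0.3577  0.0067] turn deg [-0.12 -0.05 -0.48]
```

View pics/w4.png

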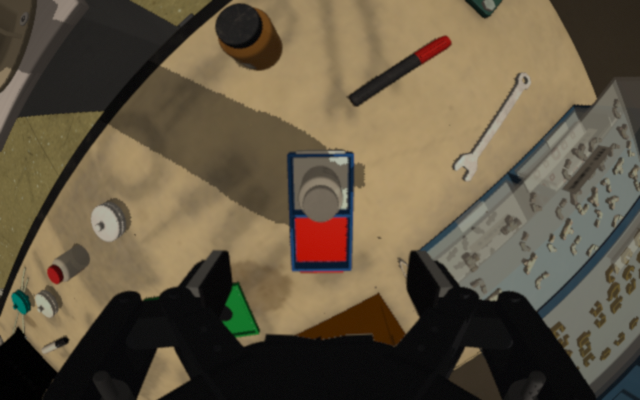

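White bottle upright in the white bay (picture (320,195)), cap top at z 88. On to the red one.

```bash
python3 -m jog '[[-0.013,-0.045,0,0,0,0,1],[-0.026,-0.09,0,0,0,0,1],[-0.039,-0.135,0,0,0,0,1],[-0.052,-0.18,0,0,0,0,1],[-0.066,-0.225,0,0,0,0,1],[-0.08,-0.27,0,0,0,0,1],[-0.093,-0.315,0,0,0,0,1],[-0.106,-0.357,0.007,0,0,0,1]]';python3 -m jog '[[0,0,0,0,0,0,1],[0,0,0,0,0,0,1],[0,0,0,0,0,0,1],[0,0,0,0,0,0,1],[0,0,0,0,0,0,1],[0,0,0,0,0,0,1],[0,0,0,0,0,0,1],[0,0,0,0,0,0,1]]'
python3 - <<'E'
from wr import *
P,p=wcloud('w5')
rep('red cap',P,(420,-85.7),30,64,80)
rep('f1 disc',P,(425,25.5),40,28,38)
rep('f1 stem',P,(425,25.5),20,41,55)
rep('f2 disc',P,(423,-234),40,28,38)
rep('f2 stem',P,(423,-234),20,41,55)
E
python3 go.py 420 -86 26 53
```

```text
time_s: 9.15
ee_pos: [420.1, -86.7, 180.4]
tool_rot: [0.321, 0.947, 0.0, 0.0]
ft_force: [0.3, 0.1, 0.3]
gripper_width: 1.001
time_s: 9.95
ee_pos: [421.2, -84.8, 180.5]
tool_rot: [0.321, 0.947, -0.0, -0.0]
ft_force: [-0.5, 0.5, -0.7]
gripper_width: 1.002
red cap 745 mean [420.1 -84.5  70.1] rect (420.8, -84.9) (25.5, 26.1) long ang 160.1 circ 420.4 -85.1 13.5
f1 disc 1689 mean [424.8  25.1  33.5] rect (425.6, 25.6) (47.9, 47.1) long ang 56.4 circ 426.1 25.8 24.8
f1 stem 89 mean [425.4  25.6  45.8] rect (425.7, 25.7) (9.4, 8.8) long ang 15.2 circ 425.9 26.1 5.2
f2 disc 158 mean [ 419.7 -223.4   31.5] rect (420.5, -224.4) (48.3, 24.2) long ang 22.4 circ 424.0 -232.8 24.2
f2 stem few 0
t 10.0 tcp [421.2 -84.8 180.5] psi 52.5 z [-0. -0. -1.] grip 0.999 F [ 0.1 -0.3  0.2] q [-0.42 -0.03  0.55  1.97  0.02  1.2   1.03]
shift m [ 0.0002 -0.0017  0.1545] turn deg [-0.    0.   -0.47]
```

View pics/w5.png

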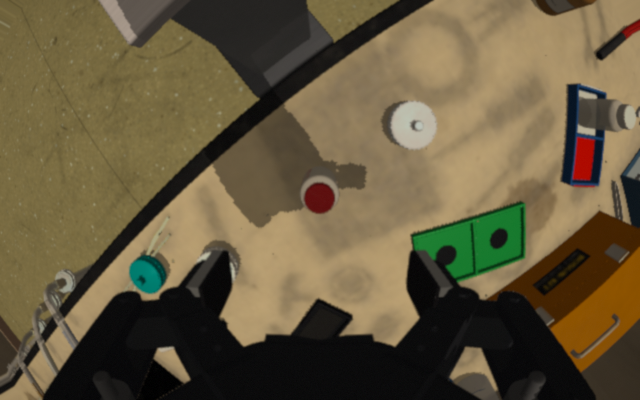

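```bash
python3 -m jog '[[0,0,0.03,0,0,0,1],[0,0,0.06,0,0,0,1],[0,0,0.09,0,0,0,1],[0,0,0.12,0,0,0,1],[0,0,0.14,0,0,0,1],[0,0,0.155,0,0,0,1],[0,0,0.155,0,0,0,1],[0,0,0.155,0,0,0,1]]'; python3 go.py 420.6 -85 26 53
```

```text
time_s: 10.8
ee_pos: [421.2, -85.1, 25.7]
tool_rot: [0.321, 0.947, -0.0, -0.0]
ft_force: [-0.0, -0.5, 0.3]
gripper_width: 1.0
t 10.8 tcp [421.2 -85.1  25.7] psi 52.5 z [-0. -0. -1.] grip 1.000 F [-0.  -0.5  0.3] q [-0.37  0.22  0.55  2.14 -0.15  0.82  1.19]
shift m [ 0.0005 -0.0003 -0.0003] turn deg [-0.03 -0.01 -0.49]
```

```bash
python3 -m jog '[[0,0,0,0,0,0,0],[0,0,0,0,0,0,0],[0,0,0,0,0,0,0],[0,0,0,0,0,0,0],[0,0,0,0,0,0,0],[0,0,0,0,0,0,0],[0,0,0,0,0,0,0],[0,0,0,0,0,0,0]]' 30;  python3 -m jog '[[0,0,0,0,0,0,0],[0,0,-0.01,0,0,0,0],[0,0,-0.03,0,0,0,0],[0,0,-0.06,0,0,0,0],[0,0,-0.09,0,0,0,0],[0,0,-0.12,0,0,0,0],[0,0,-0.14,0,0,0,0],[0,0,-0.15,0,0,0,0]]'; python3 go.py 605.6 223.8 175 53; python3 - <<'E'
from wr import *
snap('wrist','w6')
E
```

```text
time_s: 11.6
ee_pos: [421.6, -84.8, 26.1]
tool_rot: [0.321, 0.947, 0.0, 0.0]
ft_force: [-2.4, 1.0, 6.1]
gripper_width: 0.402
time_s: 12.4
ee_pos: [422.0, -85.2, 177.9]
tool_rot: [0.321, 0.947, 0.001, 0.002]
ft_force: [-0.1, -0.4, -1.2]
gripper_width: 0.406
t 12.4 tcp [422.  -85.2 177.9] psi 52.5 z [ 0.003  0.    -1.   ] grip 0.406 F [-0.1 -0.4 -1.2] q [-0.44 -0.03  0.56  1.97  0.01  1.19  1.03]
shift m [0.0424 0.3569 0.0036] turn deg [ 0.13  0.14 -0.5 ]
```

View pics/w6.png

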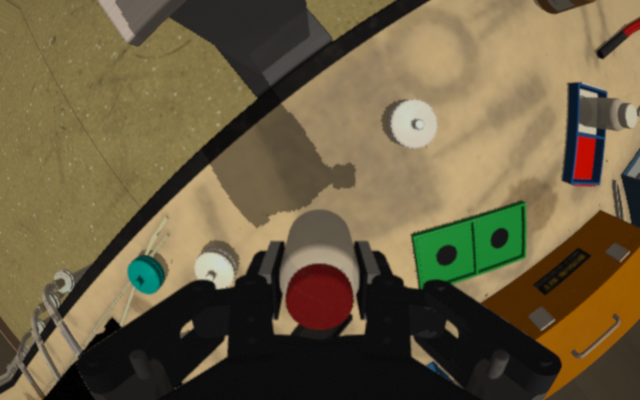

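```bash
python3 - <<'E'
from meas import *
for n in('top','scene'):
    P,p=cloud(n,n+'0')
    d=np.hypot(P[:,0]-605.6,P[:,1]-223.8)
    for zz in (40,100,200,300):
        m=(P[:,2]>zz)&(P[:,0]>450)&(P[:,1]<500)&(P[:,2]<600); i=np.argmin(np.where(m,d,1e9)); print(n,zz,d[i].round(),P[i].round())
E
python3 -m jog '[[0.005,0.044,0,0,0,0,0],[0.01,0.088,0,0,0,0,0],[0.016,0.134,0,0,0,0,0],[0.021,0.18,0,0,0,0,0],[0.027,0.225,0,0,0,0,0],[0.032,0.27,0,0,0,0,0],[0.037,0.315,0,0,0,0,0],[0.042,0.357,0,0,0,0,0]]'; python3 -m jog '[[0,0,0,0,0,0,0],[0,0,0,0,0,0,0],[0,0,0,0,0,0,0],[0,0,0,0,0,0,0],[0,0,0,0,0,0,0],[0,0,0,0,0,0,0],[0,0,0,0,0,0,0],[0,0,0,0,0,0,0]]'; python3 go.py 605.6 223.8 30 53
```

```text
top 40 93.0 [644. 308. 120.]
top 100 93.0 [644. 308. 120.]
top 200 115.0 [688. 304. 268.]
top 300 682.0 [ 554. -456.  388.]
scene 40 90.0 [646. 305. 178.]
scene 100 90.0 [646. 305. 178.]
scene 200 111.0 [689. 297. 265.]
scene 300 321.0 [926. 235. 335.]
time_s: 13.25
ee_pos: [605.2, 225.8, 173.7]
tool_rot: [0.321, 0.947, -0.001, -0.001]
ft_force: [0.7, -0.2, 0.5]
gripper_width: 0.402
time_s: 14.05
ee_pos: [605.0, 223.9, 175.6]
tool_rot: [0.321, 0.947, 0.0, 0.0]
ft_force: [0.9, 0.1, 0.2]
gripper_width: 0.401
t 14.1 tcp [605.  223.9 175.6] psi 52.5 z [ 0.  0. -1.] grip 0.401 F [0.9 0.1 0.2] q [-0.67  0.47  0.37  1.41 -0.17  1.3   0.64]
shift m [-0.0005  0.0002  0.1456] turn deg [ 0.01  0.   -0.48]
```

```bash
python3 -m jog '[[0,0,0.03,0,0,0,0],[0,0,0.06,0,0,0,0],[0,0,0.09,0,0,0,0],[0,0,0.115,0,0,0,0],[0,0,0.13,0,0,0,0],[0,0,0.138,0,0,0,0],[0,0,0.143,0,0,0,0],[0,0,0.143,0,0,0,0]]'; python3 -m jog '[[0,0,0,0,0,0,0],[0,0,0.001,0,0,0,0],[0,0,0.001,0,0,0,0],[0,0,0.002,0,0,0,0],[0,0,0.002,0,0,0,0],[0,0,0.003,0,0,0,0],[0,0,0.003,0,0,0,0],[0,0,0.003,0,0,0,0]]';  python3 go.py 605.6 223.8 29 53
```

```text
time_s: 14.85
ee_pos: [605.3, 224.0, 32.7]
tool_rot: [0.321, 0.947, 0.0, 0.0]
ft_force: [-0.5, 0.6, -0.3]
gripper_width: 0.399
time_s: 15.65
ee_pos: [605.0, 223.9, 29.4]
tool_rot: [0.321, 0.947, -0.0, -0.0]
ft_force: [0.2, 0.7, -0.4]
gripper_width: 0.402
t 15.7 tcp [605.  223.9  29.4] psi 52.5 z [-0. -0. -1.] grip 0.402 F [ 0.2  0.7 -0.4] q [-0.64  0.61  0.34  1.55 -0.22  1.02  0.67]
shift m [-0.0005  0.0003  0.0004] turn deg [-0.01 -0.01 -0.48]
```

```bash
python3 -m jog '[[0,0,0.001,0,0,0,0.42],[0,0,0.001,0,0,0,0.48],[0,0,0.001,0,0,0,0.6],[0,0,0.001,0,0,0,0.75],[0,0,0.001,0,0,0,0.75],[0,0,0.001,0,0,0,0.75],[0,0,-0.01,0,0,0,0.75],[0,0,-0.04,0,0,0,0.75]]';python3 -m jog '[[0,0,-0.03,0,0,0,0.75],[0,0,-0.06,0,0,0,0.75],[0,0,-0.09,0,0,0,1],[0,0,-0.12,0,0,0,1],[0,0,-0.12,0,0,0,1],[0,0,-0.12,0,0,0,1],[0,0,-0.12,0,0,0,1],[0,0,-0.12,0,0,0,1]]'; python3 - <<'E'
from wr import *
P,p=wcloud('w7')
rep('white cap',P,(554,262),35,76,100)
rep('red cap',P,(605,224),35,66,80)
E
python3 go.py 425.5 25.5 180 0
```

```text
time_s: 16.45
ee_pos: [603.0, 223.3, 67.5]
tool_rot: [0.321, 0.947, -0.002, -0.002]
ft_force: [0.1, 0.4, 0.0]
gripper_width: 0.747
time_s: 17.25
ee_pos: [604.4, 223.8, 188.3]
tool_rot: [0.321, 0.947, -0.001, -0.001]
ft_force: [1.4, -0.1, -0.4]
gripper_width: 0.998
white cap 1062 mean [555.1 261.8  88.4] rect (554.9, 261.7) (29.8, 27.7) long ang 52.3 circ 555.3 261.4 15.1
red cap 732 mean [603.6 224.3  73.1] rect (604.2, 223.7) (25.8, 26.3) long ang 125.5 circ 604.3 224.2 13.7
t 17.3 tcp [604.5 223.8 188.3] psi 52.5 z [-0.002 -0.001 -1.   ] grip 1.000 F [ 0.1  0.7 -0.1] q [-0.67  0.46  0.38  1.39 -0.17  1.32  0.63]
shift m [ 0.0214 -0.2662  0.0088] turn deg [-0.13 -0.   52.52]
```

View pics/w7.png

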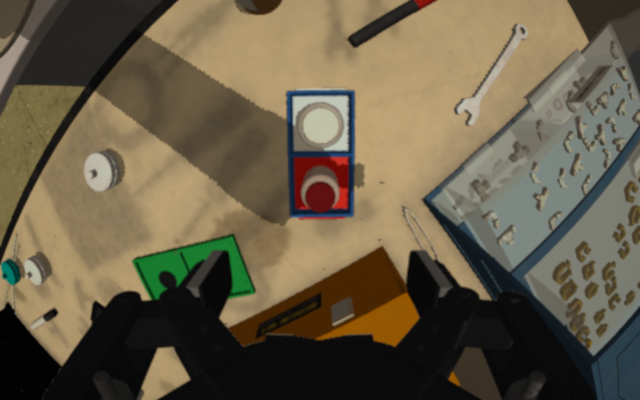

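Both bottles stand in their bays ((320,125) white, (320,192) red). Next the filter at (425.5, 25.5).

```bash
python3 -m jog '[[0.003,-0.038,0,0,0,7.5,1],[0.006,-0.076,0,0,0,15,1],[0.009,-0.114,0,0,0,22.5,1],[0.012,-0.152,0,0,0,30,1],[0.015,-0.19,0,0,0,37.5,1],[0.018,-0.228,0,0,0,45,1],[0.021,-0.266,0.008,0,0,52.5,1],[0.021,-0.266,0.008,0,0,52.5,1]]';python3 -m jog '[[0,0,0,0,0,0,1],[0,0,0,0,0,0,1],[0,0,0,0,0,0,1],[0,0,0,0,0,0,1],[0,0,0,0,0,0,1],[0,0,0,0,0,0,1],[0,0,0,0,0,0,1],[0,0,0,0,0,0,1]]'
python3 - <<'E'
from wr import *
P,p=wcloud('w8')
rep('f1 disc',P,(425,25.5),40,28,38)
rep('f1 stem',P,(425,25.5),20,41,55)
rep('ftray',P,(599,17),98,7.5,14)
i=cv2.imread('pics/w8.png'); cv2.imwrite('pics/w8c.png',cv2.resize(i[100:300,200:460],None,fx=3,fy=3,interpolation=cv2.INTER_CUBIC))
E
python3 go.py 425.5 25.5 8 0
```

```text
time_s: 18.1
ee_pos: [423.1, 21.9, 180.1]
tool_rot: [0.71, 0.704, -0.001, -0.001]
ft_force: [0.5, 0.5, 0.1]
gripper_width: 1.002
time_s: 18.9
ee_pos: [426.6, 25.7, 181.5]
tool_rot: [0.707, 0.707, -0.0, -0.0]
ft_force: [-0.8, 0.1, -0.2]
gripper_width: 1.004
f1 disc 1721 mean [425.8  27.6  33.4] rect (425.8, 26.9) (47.2, 48.0) long ang 136.1 circ 425.7 26.3 24.6
f1 stem 92 mean [425.7  26.7  45.8] rect (425.5, 26.5) (9.3, 8.9) long ang 0.4 circ 425.7 26.6 5.0
ftray 1709 mean [605.   20.8  10. ] rect (625.1, 7.6) (157.1, 139.1) long ang 67.4 circ 606.4 14.8 91.4
t 18.9 tcp [426.5  25.6 181.4] psi 0.0 z [-0. -0. -1.] grip 1.000 F [-0.  -1.   0.2] q [-0.71 -0.04  0.57  1.97  0.02  1.2  -0.15]
shift m [-1.000e-04 -1.000e-03  1.734e-01] turn deg [-0.01  0.    0.02]
```

View pics/w8c.png

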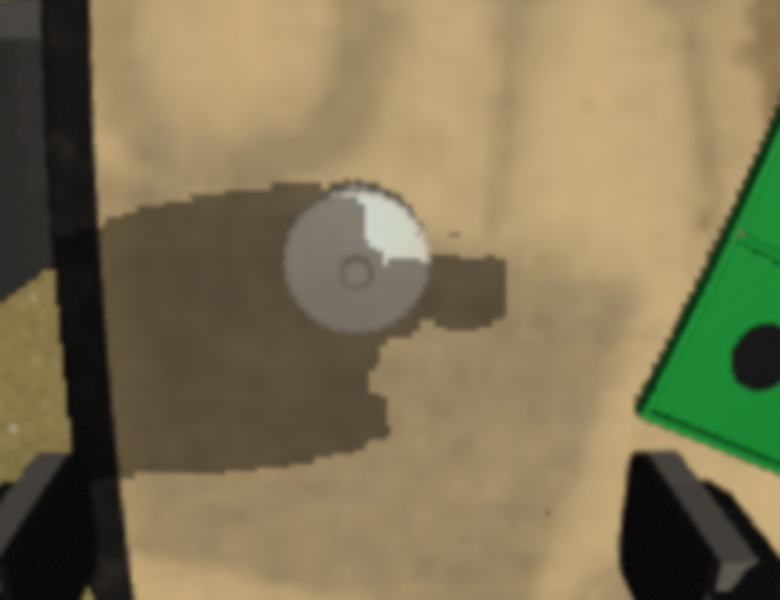

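```bash
python3 -m jog '[[0.001,-0.001,0.03,0,0,0,1],[0.001,-0.001,0.06,0,0,0,1],[0.001,-0.001,0.09,0,0,0,1],[0.001,-0.001,0.12,0,0,0,1],[0.001,-0.001,0.145,0,0,0,1],[0.001,-0.001,0.165,0,0,0,1],[0.001,-0.001,0.174,0,0,0,1],[0.001,-0.001,0.174,0,0,0,1]]'; python3 go.py 425.7 26.3 7 0;python3 -m jog '[[0,0,0,0,0,0,0],[0,0,0,0,0,0,0],[0,0,0,0,0,0,0],[0,0,0,0,0,0,0],[0,0,0,0,0,0,0],[0,0,0,0,0,0,0],[0,0,0,0,0,0,0],[0,0,0,0,0,0,0]]' 30; python3 go.py
```

```text
time_s: 19.75
ee_pos: [424.8, 26.4, 6.7]
tool_rot: [0.707, 0.707, -0.001, -0.0]
ft_force: [-0.6, 0.7, -0.3]
gripper_width: 0.997
t 19.8 tcp [424.8  26.4   6.7] psi 0.0 z [-0.002 -0.001 -1.   ] grip 0.997 F [-0.6  0.7 -0.3] q [-0.65  0.25  0.57  2.16 -0.19  0.78  0.04]
shift m [-0.0001  0.0009 -0.0003] turn deg [-0.12  0.05  0.02]
time_s: 20.55
ee_pos: [426.4, 26.9, 8.7]
tool_rot: [0.707, 0.707, 0.001, 0.0]
ft_force: [-1.4, -0.5, 8.3]
gripper_width: 0.558
t 20.6 tcp [426.4  26.9   8.7] psi 0.0 z [ 0.002  0.001 -1.   ] grip 0.558 F [-1.4 -0.5  8.3] q [-0.65  0.25  0.57  2.16 -0.19  0.78  0.04]
```

```bash
python3 -m jog '[[0,0,-0.005,0,0,0,0],[0,0,-0.015,0,0,0,0],[0,0,-0.03,0,0,0,0],[0,0,-0.05,0,0,0,0],[0,0,-0.07,0,0,0,0],[0,0,-0.09,0,0,0,0],[0,0,-0.1,0,0,0,0],[0,0,-0.1,0,0,0,0]]'; python3 - <<'E'
from wr import *
P,p=wcloud('w9')
for c in((613.7,52),(584.3,-18)):
    m=(np.hypot(P[:,0]-c[0],P[:,1]-c[1])<28)&(p.max(1)<70)&(P[:,2]<8); print('dot',m.sum(),P[m].mean(0).round(1),np.ptp(P[m],axis=0).round(1))
rep('ftray',P,(599,17),88,7.5,14)
rep('disc',P,(426,26),40,127,138); rep('stem',P,(426,26),20,142,155)
E
python3 go.py 613.7 52 110 -22.8
```

```text
time_s: 21.35
ee_pos: [426.6, 26.9, 109.1]
tool_rot: [0.707, 0.707, 0.002, 0.001]
ft_force: [0.8, 0.7, -0.7]
gripper_width: 0.56
dot 474 [612.9  53.6   3.9] [25.8 27.2  4. ]
dot 450 [583.8 -16.4   3.8] [26.5 26.9  4.7]
ftray 2154 mean [595.2  21.8   9.9] rect (598.9, 18.3) (156.9, 82.5) long ang 67.7 circ 599.3 18.1 86.4
disc 8321 mean [426.1  30.5 133.5] rect (427.2, 30.9) (58.3, 53.6) long ang 40.8 circ 426.2 32.7 37.5
stem 427 mean [426.1  27.5 145.8] rect (426.1, 26.9) (9.3, 8.7) long ang 6.9 circ 425.9 26.8 4.9
t 21.4 tcp [425.9  26.9 107.9] psi 0.0 z [ 0.001  0.001 -1.   ] grip 0.562 F [-0.1  0.4  0.3] q [-0.71  0.06  0.6   2.07 -0.04  1.02 -0.09]
shift m [ 0.025   0.1879 -0.0018] turn deg [ 0.07 -0.07 22.84]
```

View pics/w9.png

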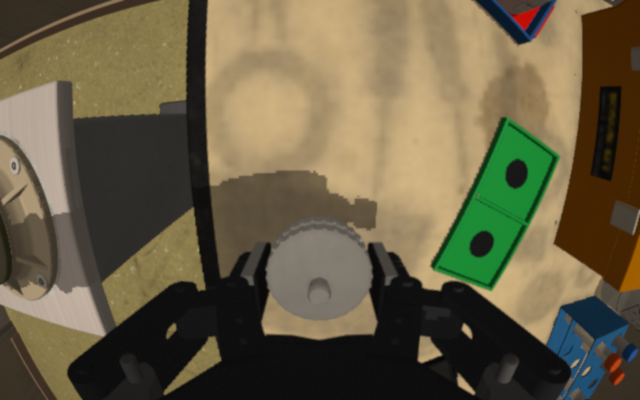

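```bash
python3 - <<'E'
from meas import *
P,p=cloud('top','top0')
for c in((613,53),(584,-17),(586,-238)):
    d=np.hypot(P[:,0]-c[0],P[:,1]-c[1])
    m=(P[:,2]>25)&(P[:,0]>480)&(P[:,2]<600); i=np.argmin(np.where(m,d,1e9)); print(c,d[i].round(),P[i].round())
E
python3 -m jog '[[0.002,0.02,0,0,0,3,0],[0.006,0.05,0,0,0,6,0],[0.01,0.08,0,0,0,10,0],[0.014,0.11,0,0,0,14,0],[0.018,0.14,0,0,0,18,0],[0.022,0.165,0,0,0,21,0],[0.026,0.187,0,0,0,22.6,0],[0.026,0.187,0,0,0,22.6,0]]';  python3 -m jog '[[0,0,0,0,0,0,0],[0,0,0,0,0,0,0],[0,0,0,0,0,0,0],[0,0,0,0,0,0,0],[0,0,0.01,0,0,0,0],[0,0,0.02,0,0,0,0],[0,0,0.03,0,0,0,0],[0,0,0.03,0,0,0,0]]'; python3 go.py 612.9 53.2 12 -22.6
```

```text
(613, 53) 70.0 [682.  44. 100.]
(584, -17) 97.0 [681. -19. 113.]
(586, -238) 118.0 [ 697. -279.   59.]
time_s: 22.2
ee_pos: [613.7, 53.3, 105.2]
tool_rot: [0.832, 0.555, -0.001, 0.0]
ft_force: [-1.1, 0.1, -1.6]
gripper_width: 0.559
time_s: 23.0
ee_pos: [611.0, 52.7, 75.1]
tool_rot: [0.832, 0.555, -0.002, -0.001]
ft_force: [-0.1, -0.7, -0.2]
gripper_width: 0.559
t 23.0 tcp [611.   52.7  75.1] psi -22.6 z [-0.004 -0.001 -1.   ] grip 0.559 F [-0.1 -0.7 -0.2] q [-0.58  0.54  0.61  1.62 -0.34  1.1  -0.28]
shift m [0.0013 0.0017 0.0631] turn deg [-0.18  0.11  0.02]
```

```bash
python3 -m jog '[[0.001,0,0.015,0,0,0,0],[0.001,0,0.03,0,0,0,0],[0.001,0,0.04,0,0,0,0],[0.001,0,0.05,0,0,0,0],[0.001,0,0.056,0,0,0,0],[0.001,0,0.06,0,0,0,0],[0.001,0,0.062,0,0,0,0],[0.001,0,0.062,0,0,0,0]]'; python3 go.py 612.9 53.2 11 -22.6
```

```text
time_s: 23.8
ee_pos: [613.0, 53.6, 15.5]
tool_rot: [0.832, 0.555, 0.0, 0.0]
ft_force: [-0.5, -0.6, 0.5]
gripper_width: 0.563
t 23.8 tcp [613.   53.6  15.5] psi -22.6 z [ 0. -0. -1.] grip 0.563 F [-0.5 -0.6  0.5] q [-0.56  0.61  0.58  1.66 -0.38  0.99 -0.25]
shift m [-0.0004  0.0001  0.0045] turn deg [ 0.   -0.    0.02]
```

```bash
python3 -m jog '[[0,0,0.001,0,0,0,0],[0,0,0.002,0,0,0,0],[0,0,0.003,0,0,0,0],[0,0,0.004,0,0,0,0],[0,0,0.0045,0,0,0,0],[0,0,0.0045,0,0,0,0],[0,0,0.0045,0,0,0,0],[0,0,0.0045,0,0,0,0]]'; python3 go.py
```

```text
time_s: 24.6
ee_pos: [613.0, 53.7, 11.8]
tool_rot: [0.832, 0.555, 0.0, -0.0]
ft_force: [-3.7, -0.4, 8.0]
gripper_width: 0.56
t 24.6 tcp [613.   53.7  11.8] psi -22.6 z [ 0.  0. -1.] grip 0.560 F [-3.7 -0.4  8. ] q [-0.56  0.62  0.57  1.66 -0.39  0.98 -0.24]
```

Contact with the floor felt (8 N). Release.

```bash
python3 -m jog '[[0,0,0,0,0,0,0.58],[0,0,0,0,0,0,0.64],[0,0,0,0,0,0,0.72],[0,0,0,0,0,0,0.78],[0,0,0,0,0,0,0.78],[0,0,0,0,0,0,0.78],[0,0,-0.01,0,0,0,0.78],[0,0,-0.03,0,0,0,0.78]]';python3 -m jog '[[0,0,-0.03,0,0,0,0.78],[0,0,-0.06,0,0,0,0.78],[0,0,-0.09,0,0,0,1],[0,0,-0.12,0,0,0,1],[0,0,-0.14,0,0,0,1],[0,0,-0.14,0,0,0,1],[0,0,-0.14,0,0,0,1],[0,0,-0.14,0,0,0,1]]'; python3 - <<'E'
from wr import *
P,p=wcloud('w10')
rep('disc',P,(613,53),40,28,40); rep('stem',P,(613,53),20,44,55)
E
python3 go.py 423.5 -234 180 0
```

```text
time_s: 25.4
ee_pos: [611.7, 53.5, 40.3]
tool_rot: [0.832, 0.555, -0.001, -0.001]
ft_force: [-0.1, 0.5, 0.1]
gripper_width: 0.777
time_s: 26.2
ee_pos: [612.3, 53.7, 180.1]
tool_rot: [0.832, 0.555, -0.001, -0.0]
ft_force: [0.3, -0.3, -0.0]
gripper_width: 1.001
disc 1810 mean [613.4  54.4  36.3] rect (613.1, 53.8) (47.6, 47.8) long ang 121.6 circ 612.7 53.2 24.6
stem 90 mean [612.8  53.6  48.7] rect (612.3, 53.7) (9.0, 9.3) long ang 154.9 circ 612.4 53.5 5.2
t 26.2 tcp [612.2  53.7 179.9] psi -22.6 z [-0.002 -0.    -1.   ] grip 1.000 F [-0.5  0.6 -0.4] q [-0.61  0.44  0.65  1.5  -0.28  1.29 -0.32]
shift m [-0.3381 -0.0638  0.0004] turn deg [ -0.1    0.04 -22.58]
```

View pics/w10.png

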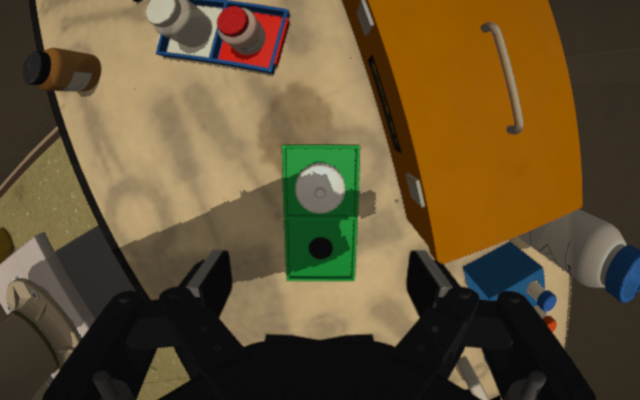

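```bash
python3 -m jog '[[-0.045,-0.008,0,0,0,-3,1],[-0.09,-0.016,0,0,0,-6,1],[-0.135,-0.024,0,0,0,-10,1],[-0.18,-0.032,0,0,0,-14,1],[-0.225,-0.04,0,0,0,-18,1],[-0.27,-0.05,0,0,0,-22.6,1],[-0.315,-0.06,0,0,0,-22.6,1],[-0.338,-0.064,0,0,0,-22.6,1]]';python3 -m jog '[[0,0,0,0,0,0,1],[0,0,0,0,0,0,1],[0,0,0,0,0,0,1],[0,0,0,0,0,0,1],[0,0,0,0,0,0,1],[0,0,0,0,0,0,1],[0,0,0,0,0,0,1],[0,0,0,0,0,0,1]]'
python3 - <<'E'
from wr import *
P,p=wcloud('w11')
rep('f2 disc',P,(423.5,-234),40,28,38)
rep('f2 stem',P,(423.5,-234),20,41,55)
rep('ptray',P,(586,-238),90,7,14)
rep('marker',P,(481,-362),90,9,25)
E
python3 go.py 423.5 -234 7 0
```

```text
time_s: 27.05
ee_pos: [420.6, -237.3, 180.5]
tool_rot: [0.709, 0.705, -0.0, -0.0]
ft_force: [0.2, 0.2, 0.3]
gripper_width: 0.999
time_s: 27.85
ee_pos: [424.1, -233.8, 181.0]
tool_rot: [0.707, 0.707, -0.0, 0.0]
ft_force: [-0.6, -0.1, 0.5]
gripper_width: 1.001
f2 disc 1748 mean [ 424.  -232.5   33.4] rect (424.0, -233.5) (47.5, 47.4) long ang 33.9 circ 424.2 -233.8 24.5
f2 stem 90 mean [ 424.  -233.4   45.7] rect (423.9, -233.6) (9.4, 9.3) long ang 3.0 circ 423.8 -233.7 5.2
ptray 830 mean [ 582.7 -231.     9.9] rect (586.2, -238.3) (53.0, 158.9) long ang 111.3 circ 586.4 -237.7 82.8
marker 1150 mean [ 482.3 -354.    14.2] rect (465.3, -365.7) (100.2, 120.9) long ang 105.6 circ 460.7 -357.2 69.8
t 27.9 tcp [ 424.1 -233.8  181. ] psi 0.0 z [-0. -0. -1.] grip 1.002 F [0.5 0.5 0. ] q [-0.28  0.13  0.79  1.85 -0.1   1.21  0.54]
shift m [-0.0002 -0.0006  0.174 ] turn deg [-0.    0.    0.02]
```

View pics/w11.png

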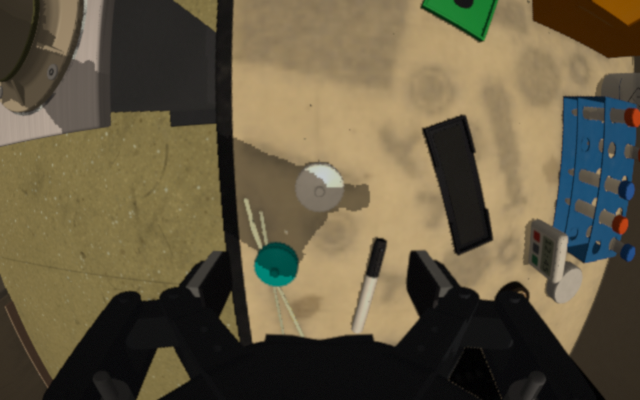

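White filter at (320,187) is the target; turquoise one at (276,264) stays. Descend and grip.

```bash
python3 -m jog '[[0,0,0.03,0,0,0,1],[0,0,0.06,0,0,0,1],[0,0,0.09,0,0,0,1],[0,0,0.12,0,0,0,1],[0,0,0.145,0,0,0,1],[0,0,0.165,0,0,0,1],[0,0,0.174,0,0,0,1],[0,0,0.174,0,0,0,1]]'; python3 -m jog '[[0,0,0,0,0,0,0],[0,0,0,0,0,0,0],[0,0,0,0,0,0,0],[0,0,0,0,0,0,0],[0,0,0,0,0,0,0],[0,0,0,0,0,0,0],[0,0,0,0,0,0,0],[0,0,0,0,0,0,0]]' 30; python3 go.py;  python3 -m jog '[[0,0,-0.005,0,0,0,0],[0,0,-0.015,0,0,0,0],[0,0,-0.03,0,0,0,0],[0,0,-0.05,0,0,0,0],[0,0,-0.07,0,0,0,0],[0,0,-0.09,0,0,0,0],[0,0,-0.11,0,0,0,0],[0,0,-0.11,0,0,0,0]]'; python3 - <<'E'
from wr import *
P,p=wcloud('w12')
rep('stem',P,(424,-234),20,150,165)
E
python3 go.py 583.9 -16.6 118 -22.6
```

```text
time_s: 28.7
ee_pos: [423.3, -233.7, 6.1]
tool_rot: [0.707, 0.707, -0.001, -0.001]
ft_force: [-0.4, 0.1, 0.3]
gripper_width: 0.998
time_s: 29.5
ee_pos: [424.9, -234.2, 8.1]
tool_rot: [0.707, 0.707, 0.001, 0.001]
ft_force: [-1.6, 0.8, 6.8]
gripper_width: 0.545
t 29.5 tcp [ 424.9 -234.2    8.1] psi 0.0 z [ 0.002 -0.    -1.   ] grip 0.545 F [-1.6  0.8  6.8] q [-0.15  0.4   0.7   2.02 -0.34  0.84  0.74]
time_s: 30.3
ee_pos: [425.5, -234.9, 120.1]
tool_rot: [0.707, 0.707, 0.001, 0.002]
ft_force: [-0.2, -0.4, -0.6]
gripper_width: 0.546
stem 503 mean [ 425.  -233.   156.7] rect (425.0, -233.9) (9.1, 9.5) long ang 103.0 circ 424.7 -233.6 5.7
t 30.4 tcp [ 424.9 -234.3  118.6] psi 0.0 z [ 0.003 -0.    -1.   ] grip 0.545 F [ 0.2  1.  -1.3] q [-0.26  0.21  0.79  1.93 -0.17  1.07  0.6 ]
shift m [0.2176 0.159  0.0011] turn deg [ 1.900e-01 -1.000e-02  2.262e+01]
```

View pics/w12.png

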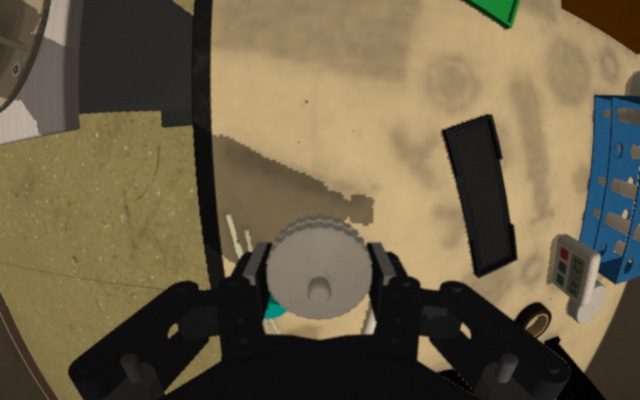

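```bash
python3 -m jog '[[0.02,0.015,0,0,0,3,0],[0.05,0.037,0,0,0,6,0],[0.082,0.06,0,0,0,10,0],[0.114,0.083,0,0,0,14,0],[0.146,0.107,0,0,0,18,0],[0.178,0.13,0,0,0,22.6,0],[0.205,0.15,0,0,0,22.6,0],[0.2176,0.159,0,0,0,22.6,0]]';  python3 -m jog '[[0,0,0,0,0,0,0],[0,0,0,0,0,0,0],[0,0,0,0,0,0,0],[0,0,0,0,0,0,0],[0,0,0.015,0,0,0,0],[0,0,0.03,0,0,0,0],[0,0,0.04,0,0,0,0],[0,0,0.04,0,0,0,0]]'; python3 go.py 583.9 -16.6 15 -22.6
```

```text
time_s: 31.15
ee_pos: [583.8, -12.2, 115.8]
tool_rot: [0.831, 0.557, -0.0, -0.001]
ft_force: [0.1, -1.0, -1.6]
gripper_width: 0.543
time_s: 31.95
ee_pos: [581.3, -16.2, 74.4]
tool_rot: [0.832, 0.555, -0.002, -0.001]
ft_force: [-0.7, 0.1, -0.4]
gripper_width: 0.542
t 31.9 tcp [581.3 -16.2  74.4] psi -22.6 z [-0.004 -0.    -1.   ] grip 0.542 F [-0.7  0.1 -0.4] q [-0.55  0.49  0.68  1.71 -0.35  1.07 -0.15]
shift m [0.0007 0.0028 0.0594] turn deg [-0.21  0.12  0.02]
```

```bash
python3 -m jog '[[0,0.001,0.015,0,0,0,0],[0,0.001,0.03,0,0,0,0],[0,0.001,0.04,0,0,0,0],[0,0.001,0.05,0,0,0,0],[0,0.001,0.056,0,0,0,0],[0,0.001,0.059,0,0,0,0],[0,0.001,0.059,0,0,0,0],[0,0.001,0.059,0,0,0,0]]'; python3 -m jog '[[0,0,0.001,0,0,0,0],[0,0,0.002,0,0,0,0],[0,0,0.003,0,0,0,0],[0,0,0.004,0,0,0,0],[0,0,0.0045,0,0,0,0],[0,0,0.0045,0,0,0,0],[0,0,0.0045,0,0,0,0],[0,0,0.0045,0,0,0,0]]';python3 go.py 583.9 -16.6 11 -22.6
```

```text
time_s: 32.75
ee_pos: [584.2, -16.6, 18.4]
tool_rot: [0.832, 0.555, 0.0, 0.0]
ft_force: [-0.3, -0.3, -0.6]
gripper_width: 0.543
time_s: 33.55
ee_pos: [583.9, -16.6, 13.5]
tool_rot: [0.832, 0.555, -0.0, 0.0]
ft_force: [-0.4, 0.4, 0.4]
gripper_width: 0.545
t 33.5 tcp [583.9 -16.6  13.5] psi -22.6 z [-0. -0. -1.] grip 0.545 F [-0.4  0.4  0.4] q [-0.51  0.57  0.64  1.75 -0.41  0.96 -0.1 ]
shift m [0.     0.     0.0025] turn deg [-0.    0.    0.02]
```

```bash
python3 -m jog '[[0,0,0.001,0,0,0,0],[0,0,0.0015,0,0,0,0],[0,0,0.002,0,0,0,0],[0,0,0.0025,0,0,0,0],[0,0,0.003,0,0,0,0],[0,0,0.003,0,0,0,0],[0,0,0.003,0,0,0,0],[0,0,0.003,0,0,0,0]]'
```

```text
time_s: 34.35
ee_pos: [583.8, -16.6, 11.1]
tool_rot: [0.832, 0.555, 0.0, -0.0]
ft_force: [-3.1, 0.8, 8.0]
gripper_width: 0.543
```

```bash
python3 -m jog '[[0,0,0,0,0,0,0.58],[0,0,0,0,0,0,0.64],[0,0,0,0,0,0,0.72],[0,0,0,0,0,0,0.78],[0,0,0,0,0,0,0.78],[0,0,0,0,0,0,0.78],[0,0,-0.01,0,0,0,0.78],[0,0,-0.03,0,0,0,0.78]]';python3 -m jog '[[0,0,-0.03,0,0,0,0.78],[0,0,-0.06,0,0,0,0.78],[0,0,-0.09,0,0,0,0.78],[0,0,-0.12,0,0,0,0.78],[0,0,-0.14,0,0,0,0.78],[0,0,-0.14,0,0,0,0.6],[0,0,-0.14,0,0,0,0.6],[0,0,-0.14,0,0,0,0.6]]'; python3 - <<'E'
from wr import *
P,p=wcloud('w13')
rep('disc',P,(613,53),36,28,40); rep('stem',P,(613,53),20,44,55)
rep('disc',P,(584,-17),36,28,40); rep('stem',P,(584,-17),20,44,55)
E
python3 go.py 481 -362 180 -9.5
```

```text
time_s: 35.15
ee_pos: [582.7, -16.6, 39.9]
tool_rot: [0.832, 0.555, -0.001, -0.001]
ft_force: [0.8, 0.9, -0.2]
gripper_width: 0.779
time_s: 35.95
ee_pos: [583.2, -16.5, 179.6]
tool_rot: [0.832, 0.555, -0.001, -0.0]
ft_force: [-0.2, 0.0, 0.4]
gripper_width: 0.596
disc 1933 mean [612.7  52.9  36.5] rect (612.7, 52.8) (47.9, 46.3) long ang 59.5 circ 612.5 53.0 24.2
stem 91 mean [612.7  53.1  49. ] rect (612.5, 53.0) (8.9, 7.9) long ang 67.4 circ 612.7 53.1 4.8
disc 1808 mean [584.4 -15.   36.4] rect (584.0, -16.1) (47.6, 47.0) long ang 33.8 circ 583.8 -16.1 24.3
stem 88 mean [584.  -15.8  48.8] rect (583.4, -16.0) (9.6, 9.2) long ang 67.3 circ 584.0 -16.1 5.2
t 36.0 tcp [583.1 -16.5 179.4] psi -22.6 z [-0.002 -0.    -1.   ] grip 0.601 F [-0.1  0.4  0.2] q [-0.59  0.39  0.73  1.59 -0.27  1.27 -0.2 ]
shift m [-0.3582  0.0384 -0.0004] turn deg [ -0.11   0.04 -13.08]
```

View pics/w13.png

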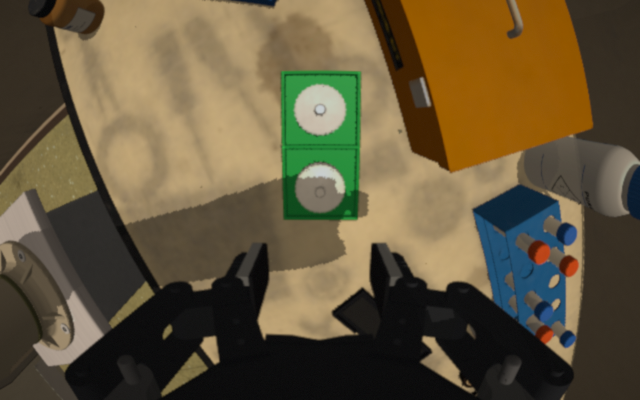

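```bash
python3 -m jog '[[-0.045,0.005,0,0,0,-2,0.6],[-0.09,0.01,0,0,0,-4,0.6],[-0.135,0.014,0,0,0,-6,0.6],[-0.18,0.019,0,0,0,-8,0.6],[-0.225,0.024,0,0,0,-10,0.6],[-0.27,0.029,0,0,0,-12,0.6],[-0.315,0.034,0,0,0,-13,0.6],[-0.358,0.038,0,0,0,-13,0.6]]';python3 -m jog '[[0,0,0,0,0,0,0.6],[0,0,0,0,0,0,0.6],[0,0,0,0,0,0,0.6],[0,0,0,0,0,0,0.6],[0,0,0,0,0,0,0.6],[0,0,0,0,0,0,0.6],[0,0,0,0,0,0,0.6],[0,0,0,0,0,0,0.6]]'
python3 - <<'E'
from wr import *
P,p=wcloud('w14')
rep('marker',P,(481,-362),75,9,25)
rep('ptray',P,(586,-238),90,7,14)
rep('right',P,(481,-362),130,60,160)
E
python3 go.py 481 -362 3 -9.5
```

```text
time_s: 36.8
ee_pos: [480.3, -363.3, 179.5]
tool_rot: [0.764, 0.646, -0.0, -0.001]
ft_force: [1.3, -0.2, 0.6]
gripper_width: 0.604
time_s: 37.6
ee_pos: [481.6, -361.6, 180.5]
tool_rot: [0.764, 0.646, 0.0, 0.0]
ft_force: [-0.4, -0.7, -0.2]
gripper_width: 0.604
marker 1819 mean [ 483.1 -359.    14.2] rect (482.3, -362.1) (129.6, 15.4) long ang 80.7 circ 481.8 -361.9 64.9
ptray 755 mean [ 591.2 -262.     9.9] rect (586.7, -239.3) (52.9, 156.9) long ang 111.3 circ 586.5 -238.5 81.8
right 4721 mean [ 469.4 -462.1   96.7] rect (486.4, -461.3) (163.2, 14.8) long ang 2.8 circ 486.4 -460.9 81.6
t 37.6 tcp [ 481.5 -361.7  180.5] psi -9.6 z [-0. -0. -1.] grip 0.599 F [0.5 0.3 0.8] q [ 0.01  0.45  0.79  1.54 -0.32  1.29  0.68]
shift m [-0.0004 -0.0005  0.1775] turn deg [-0.    0.   -0.07]
```

View pics/w14.png

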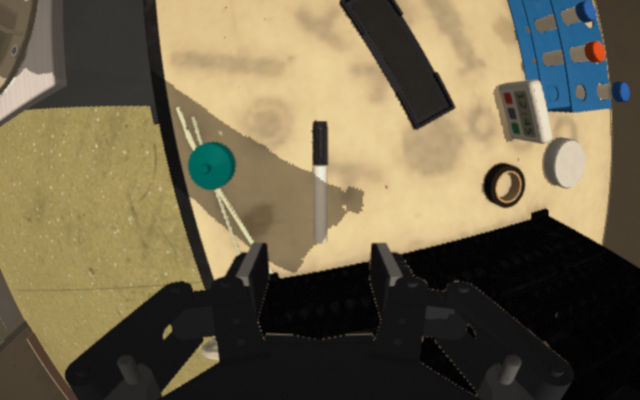

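```bash
python3 -m jog '[[0,0,0.03,0,0,0,0.6],[0,0,0.06,0,0,0,0.6],[0,0,0.09,0,0,0,0.6],[0,0,0.12,0,0,0,0.6],[0,0,0.145,0,0,0,0.6],[0,0,0.165,0,0,0,0.6],[0,0,0.174,0,0,0,0.6],[0,0,0.175,0,0,0,0.6]]'; python3 -m jog '[[0,0,0,0,0,0,0.6],[0,0,0,0,0,0,0.6],[0,0,0,0,0,0,0.6],[0,0,0,0,0,0,0.6],[0,0,0,0,0,0,0.6],[0,0,0,0,0,0,0.6],[0,0,0,0,0,0,0.6],[0,0,0,0,0,0,0.6]]'; python3 go.py 482.2 -362 3 -9.4
```

```text
time_s: 38.45
ee_pos: [480.9, -361.4, 4.5]
tool_rot: [0.764, 0.646, -0.0, -0.001]
ft_force: [-0.8, 0.9, 1.1]
gripper_width: 0.6
time_s: 39.25
ee_pos: [481.4, -361.7, 5.4]
tool_rot: [0.764, 0.646, -0.0, -0.0]
ft_force: [0.2, -0.4, -0.8]
gripper_width: 0.598
t 39.2 tcp [ 481.4 -361.7    5.4] psi -9.6 z [-0.  0. -1.] grip 0.598 F [ 0.2 -0.4 -0.8] q [ 0.09  0.63  0.68  1.7  -0.47  0.97  0.78]
shift m [-0.0001  0.0008  0.0024] turn deg [-0.01 -0.   -0.18]
```

```bash
python3 -m jog '[[0,0.001,0.003,0,0,0,0.6],[0,0.001,0.003,0,0,0,0.3],[0,0.001,0.003,0,0,0,0],[0,0.001,0.003,0,0,0,0],[0,0.001,0.003,0,0,0,0],[0,0.001,0.003,0,0,0,0],[0,0.001,0.003,0,0,0,0],[0,0.001,0.003,0,0,0,0]]' 30; python3 go.py; python3 -m jog '[[0,0,0,0,0,0,0],[0,0,-0.01,0,0,0,0],[0,0,-0.02,0,0,0,0],[0,0,-0.04,0,0,0,0],[0,0,-0.06,0,0,0,0],[0,0,-0.08,0,0,0,0],[0,0,-0.1,0,0,0,0],[0,0,-0.1,0,0,0,0]]'; python3 - <<'E'
from wr import *
P,p=wcloud('w15')
rep('marker',P,(481,-362),75,107,130)
E
python3 go.py 586.4 -238.8 105 21.3
```

```text
time_s: 40.05
ee_pos: [482.5, -361.9, 2.5]
tool_rot: [0.764, 0.646, -0.0, -0.0]
ft_force: [0.3, -0.3, 0.4]
gripper_width: 0.172
t 40.0 tcp [ 482.5 -361.9    2.5] psi -9.6 z [-0. -0. -1.] grip 0.172 F [ 0.3 -0.3  0.4] q [ 0.09  0.64  0.68  1.7  -0.47  0.97  0.78]
time_s: 40.85
ee_pos: [483.9, -363.5, 106.5]
tool_rot: [0.764, 0.645, 0.001, 0.003]
ft_force: [0.6, -0.7, -1.5]
gripper_width: 0.175
marker 7688 mean [ 486.2 -347.8  118.8] rect (485.3, -356.1) (113.5, 40.6) long ang 67.0 circ 485.6 -356.5 57.7
t 40.9 tcp [ 483.3 -362.7  104.6] psi -9.6 z [ 0.003 -0.002 -1.   ] grip 0.169 F [-0.  -0.2 -0.8] q [ 0.04  0.52  0.75  1.63 -0.38  1.15  0.72]
shift m [ 0.1394  0.081  -0.0002] turn deg [  0.18   0.12 -30.89]
```

View pics/w15.png

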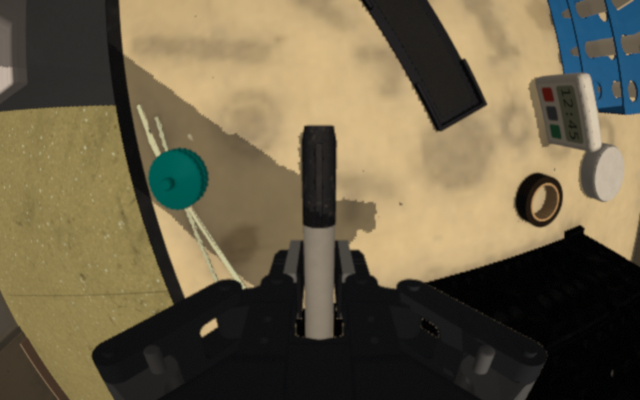

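```bash
python3 -m jog '[[0.01,0.006,0,0,0,-3,0],[0.03,0.018,0,0,0,-7,0],[0.055,0.032,0,0,0,-12,0],[0.08,0.046,0,0,0,-17,0],[0.105,0.061,0,0,0,-22,0],[0.125,0.073,0,0,0,-27,0],[0.139,0.081,0,0,0,-30.9,0],[0.139,0.081,0,0,0,-30.9,0]]';  python3 -m jog '[[0,0,0,0,0,0,0],[0,0,0,0,0,0,0],[0,0,0,0,0,0,0],[0,0,0.01,0,0,0,0],[0,0,0.02,0,0,0,0],[0,0,0.03,0,0,0,0],[0,0,0.04,0,0,0,0],[0,0,0.04,0,0,0,0]]'; python3 - <<'E'
from wr import *
P,p=wcloud('w16')
E
python3 go.py 586.4 -238.8 10 21.3
```

```text
time_s: 41.7
ee_pos: [588.1, -232.4, 101.1]
tool_rot: [0.559, 0.829, 0.001, -0.001]
ft_force: [0.3, 0.7, -1.2]
gripper_width: 0.173
time_s: 42.5
ee_pos: [584.2, -237.8, 60.1]
tool_rot: [0.564, 0.826, -0.001, -0.002]
ft_force: [0.2, 0.3, -0.4]
gripper_width: 0.172
t 42.5 tcp [ 584.8 -238.1   61.2] psi 21.3 z [-0.002  0.    -1.   ] grip 0.164 F [0.  0.  0.4] q [-0.08  0.58  0.58  1.58 -0.35  1.09  0.96]
shift m [-0.0013  0.0013  0.0512] turn deg [-0.1  -0.07  0.02]
```

View pics/w16.png

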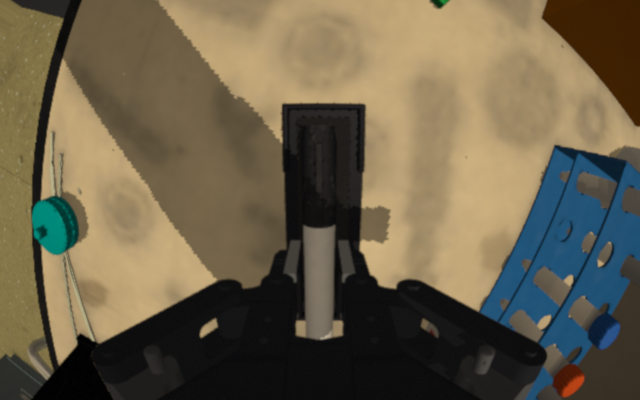

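Marker (centre line 320) sits over the trough (283–365), aligned. Lower.

```bash
python3 -m jog '[[-0.001,0,0.012,0,0,0,0],[-0.001,0.001,0.025,0,0,0,0],[-0.001,0.001,0.037,0,0,0,0],[-0.001,0.001,0.044,0,0,0,0],[-0.001,0.001,0.05,0,0,0,0],[-0.001,0.001,0.051,0,0,0,0],[-0.001,0.001,0.051,0,0,0,0],[-0.001,0.001,0.051,0,0,0,0]]'; python3 go.py 586.4 -238.8 6 21.3
```

```text
time_s: 43.35
ee_pos: [587.1, -239.1, 12.0]
tool_rot: [0.564, 0.826, 0.0, 0.0]
ft_force: [-0.1, -0.2, -0.1]
gripper_width: 0.174
t 43.4 tcp [ 587.1 -239.1   12. ] psi 21.3 z [ 0.001 -0.    -1.   ] grip 0.174 F [-0.1 -0.2 -0.1] q [-0.06  0.65  0.55  1.6  -0.38  1.    0.99]
shift m [ 0.0006 -0.0005  0.006 ] turn deg [0.03 0.03 0.02]
```

```bash
python3 -m jog '[[0,0,0.001,0,0,0,0],[0,0,0.002,0,0,0,0],[0,0,0.003,0,0,0,0],[0,0,0.004,0,0,0,0],[0,0,0.005,0,0,0,0],[0,0,0.0055,0,0,0,0],[0,0,0.0055,0,0,0,0],[0,0,0.0055,0,0,0,0]]'; python3 go.py 586.4 -238.8 6 21.3
```

```text
time_s: 44.15
ee_pos: [586.8, -238.9, 5.9]
tool_rot: [0.564, 0.826, -0.0, -0.0]
ft_force: [-0.1, 0.3, -0.2]
gripper_width: 0.17
t 44.1 tcp [ 586.8 -238.9    5.9] psi 21.3 z [-0. -0. -1.] grip 0.170 F [-0.1  0.3 -0.2] q [-0.05  0.65  0.55  1.61 -0.39  0.99  0.99]
shift m [ 0.0003 -0.0003 -0.0001] turn deg [-0.01  0.    0.02]
```

```bash
python3 -m jog '[[0,0,0.0005,0,0,0,0.19],[0,0,0.0005,0,0,0,0.22],[0,0,0.0005,0,0,0,0.28],[0,0,0.0005,0,0,0,0.35],[0,0,0.0005,0,0,0,0.45],[0,0,0.0005,0,0,0,0.45],[0,0,-0.01,0,0,0,0.45],[0,0,-0.03,0,0,0,0.45]]';python3 -m jog '[[0,0,-0.03,0,0,0,0.45],[0,0,-0.06,0,0,0,0.45],[0,0,-0.09,0,0,0,0.6],[0,0,-0.12,0,0,0,0.6],[0,0,-0.16,0,0,0,0.6],[0,0,-0.2,0,0,0,0.6],[0,0,-0.2,0,0,0,0.6],[0,0,-0.2,0,0,0,0.6]]'; python3 - <<'E'
from wr import *
P,p=wcloud('w17')
rep('marker',P,(587,-239),75,13,30)
rep('tray',P,(587,-239),88,7,12.5)
E
python3 go.py
```

```text
time_s: 44.95
ee_pos: [585.7, -238.5, 35.4]
tool_rot: [0.564, 0.826, -0.001, -0.001]
ft_force: [0.5, -0.5, 0.2]
gripper_width: 0.453
time_s: 45.75
ee_pos: [587.1, -239.4, 237.8]
tool_rot: [0.564, 0.826, 0.001, 0.001]
ft_force: [0.2, -0.6, -0.6]
gripper_width: 0.602
marker 1236 mean [ 584.5 -235.6   17.6] rect (586.2, -239.6) (14.4, 129.0) long ang 111.1 circ 586.8 -239.3 64.6
tray 720 mean [ 587.8 -235.4   10.2] rect (586.8, -238.3) (52.1, 155.9) long ang 111.2 circ 586.3 -238.5 81.9
t 45.8 tcp [ 586.6 -238.9  236.2] psi 21.3 z [ 0.  0. -1.] grip 0.603 F [-0.1  0.8 -1.1] q [-0.1   0.45  0.64  1.36 -0.27  1.42  0.9 ]
```

View pics/w17.png

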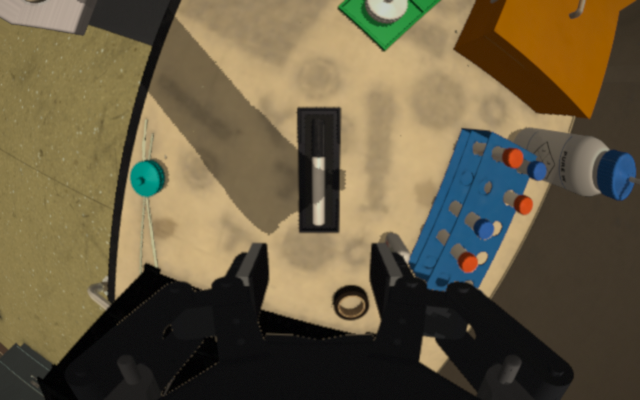

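The marker lies in the trough (320,170), within 1 mm of the centre. Final overview with the fixed cameras.

```bash
python3 - <<'E'
from snap import *; from meas import *
snap('top','top1'); snap('scene','scene1')
for n in('top','scene'):
    P,p=cloud(n,n+'1'); print(n)
    rep('amber',P,(400,300),50,92,110)
    rep('redmarker',P,(507,405),80,9,25)
    rep('red cap',P,(605,224),30,66,85)
    rep('white cap',P,(555,262),30,80,95)
    rep('fa',P,(613,53),36,28,42); rep('fb',P,(584,-17),36,28,42)
P,p=cloud('top','top0'); rep('redmarker before',P,(507,405),80,9,25)
E
```

```text
top
amber 162 mean [398.7 301.   99.7] rect (399.4, 301.8) (33.3, 34.5) long ang 136.5 circ 399.9 301.6 18.1
redmarker 229 mean [505.  406.9  14. ] rect (505.4, 406.3) (129.7, 15.4) long ang 87.8 circ 503.6 406.3 64.8
red cap 75 mean [601.5 224.8  72.3] rect (602.3, 225.5) (25.5, 24.6) long ang 47.8 circ 603.5 225.2 13.9
white cap 102 mean [552.3 261.9  86.9] rect (553.1, 262.6) (27.8, 27.7) long ang 85.2 circ 553.1 262.6 14.8
fa 200 mean [608.4  54.4  36.2] rect (610.1, 54.4) (46.1, 46.5) long ang 118.0 circ 611.1 53.6 24.9
fb few 0
scene
amber 86 mean [399.7 295.  100. ] rect (399.7, 295.6) (34.0, 32.6) long ang 3.2 circ 400.7 297.6 19.3
redmarker 113 mean [505.8 397.9  14.8] rect (507.0, 402.2) (133.6, 16.3) long ang 89.4 circ 504.2 402.2 66.9
red cap 45 mean [603.3 218.9  72.7] rect (605.1, 220.7) (24.8, 25.3) long ang 154.6 circ 604.1 220.5 13.7
white cap 56 mean [553.3 256.7  87.5] rect (554.3, 257.4) (26.9, 27.1) long ang 169.3 circ 555.2 257.5 14.9
fa 135 mean [609.9  47.2  36.2] rect (612.6, 48.2) (47.6, 45.6) long ang 43.6 circ 612.8 49.1 24.8
fb 149 mean [581.2 -21.8  36.2] rect (583.3, -19.2) (47.6, 45.6) long ang 87.7 circ 584.2 -19.2 24.4
redmarker before 229 mean [505.  407.4  14.2] rect (505.8, 406.7) (130.9, 15.8) long ang 87.0 circ 509.5 406.6 65.5
```

View pics/scene1.png

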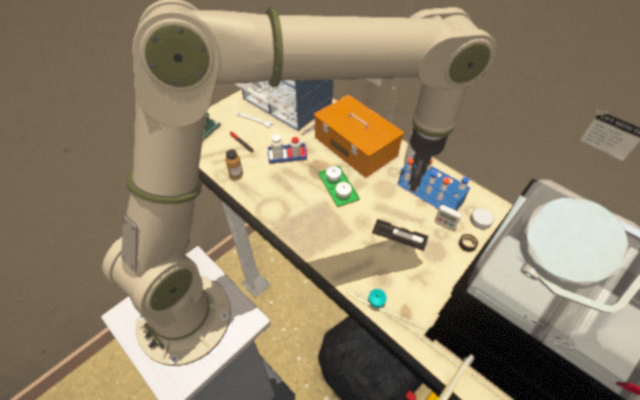

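View pics/top1.png

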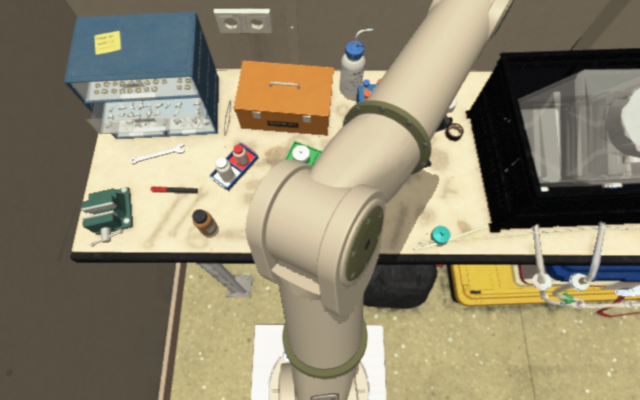

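The scene picture shows the bottles in the blue tray (287,150), the filters in the green tray (338,182) and the marker in the pen tray (400,235). The bystanders are unmoved and the gripper is clear of everything.

```bash
python3 - <<'E'
from bench import env
print(env.state()['time_s']); print(env.close_job())
E
```

```text
45.9
the job is handed in; nothing more can be done
None
```

I put all five items in their trays and handed the job in at 45.9 s; no verdict was reported.

Last checks, by wrist camera unless noted:
- **Bottles:** each stands within about 2 mm of its bay centre, red in the red bay and white in the white. The caps are at the height expected for bottles standing on the tray floor.
- **Filters:** both are stem up, one per bay, within about 1 mm of the dots.
- **Marker:** it lies flat in the pen tray, within about 1.5 mm of the tray's centre and 0.1° of its long axis.
- **Bystanders:** the fixed cameras show the amber bottle and the black marker with the red cap unmoved to within about 1 mm.

Two points about the fixed cameras: the scene camera differed from the top camera by about 5 mm sideways throughout, with the wrist camera in between, so I relied on the wrist. In the final top view the arm hid one filter and the pen tray. I checked those by wrist camera, and they also appear in the final scene picture.

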